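# Rack the washed edging tiles and lock the keeper

## Task

Rack the washed edging tiles to dry: first throw the red-knobbed lever of the drying rack over into its white-marked notch so that the yellow keeper flap lies open, and leave it there while you stand every edging tile that is on the bench on end on the rack's base board, side by side, leaning back against the rail of the rack. Then throw the lever across into its green-marked notch so that the flap locks the tiles in, and let go. Leave the lantern, snail, saucer and spout cap alone.

Things in the scene. Friction and masses are not known exactly. Their poses are not given: they have to be found in the camera images.
- tile1_center (a point): centre of the terracotta orange ceramic edging tile, a plain block 150 x 56 x 18 mm, 0.2-0.35 kg, lying flat on the bench at the start (centre 9 mm up). Its x axis runs along the 150 mm length, y across the 56 mm width, z through the 18 mm thickness; both ends and both faces are alike. Absent (None) in some starts.
- tile2_center (a point): centre of the blue glazed ceramic edging tile, a plain block 150 x 56 x 18 mm, 0.2-0.35 kg, lying flat on the bench at the start (centre 9 mm up). Its x axis runs along the 150 mm length, y across the 56 mm width, z through the 18 mm thickness; both ends and both faces are alike. Absent (None) in some starts.
- tile3_center (a point): centre of the white glazed ceramic edging tile, a plain block 150 x 56 x 18 mm, 0.2-0.35 kg, lying flat on the bench at the start (centre 9 mm up). Its x axis runs along the 150 mm length, y across the 56 mm width, z through the 18 mm thickness; both ends and both faces are alike. Absent (None) in some starts.
- tile4_center (a point): centre of the sage green ceramic edging tile, a plain block 150 x 56 x 18 mm, 0.2-0.35 kg, lying flat on the bench at the start (centre 9 mm up). Its x axis runs along the 150 mm length, y across the 56 mm width, z through the 18 mm thickness; both ends and both faces are alike. Absent (None) in some starts.
- rack_foot (a point): middle of the fixed drying rack's foot line, on its grey base board (12 mm above the bench). Rack axes: x from the robot's side to the wall, y along the rack to the lever end, z up. Board: x -50 to 85, y -225 to 200 mm with end plates 64 mm high; four tiles fit at 90 mm spacing. A tile with its lower back edge at x=0 and its back on the rail leans 38 deg from upright, centre at x=39, z=65 mm.
- rack_rail (a point): middle of the round aluminium rail (14 mm thick, rack y -225 to 200 mm) on top of the rack's dark brown wall, 72 mm behind and 81 mm above the foot line; tiles lean on it. The wall board below is 12 mm thick, its front 70 mm behind the foot line
- keeper (a joint): keeper lever angle, rad, about the rack's y: 0 upright, + leans to the rack's +x (wall), range -0.66..0.66. Notches: -0.6 white (load, yellow flap down towards the robot), 0 black (half), 0.6 green (locked, flap upright before the tiles' feet). Pins between notches click softly (under 5 N at the knob); friction, 1 N at the knob, holds it where left; 0.06 rad play in a notch
- keeper_knob (a point): centre of the red ball knob (34 mm across) on the lever's end, 135 mm from the pivot; the shaft below it is 12 mm thick; the grey quadrant beside the shaft reaches 84 mm from the pivot. The ball can be pinched across the rack's y or pushed
- keeper_pivot (a point): on the lever's pivot axis (along the rack's y), in the knob's plane 228 mm from the rack's middle; 28 mm before the foot line, 22 mm above the bench. The yellow flap, one piece with the lever, spans rack y -185 to 185 mm and reaches 38 mm from the axis; upright at lever 0.6; at -0.6 its top edge is 63 mm before the foot line, 36 mm above the bench
- notch_white (a point): where the knob's centre is with the lever at -0.6, the load notch, white block on the quadrant; the x axis is the rack's
- notch_green (a point): where the knob's centre is with the lever at +0.6, the locked notch, green block on the quadrant; the x axis is the rack's
- lantern: glass storm lantern, 110 mm across, 240 mm high, off to the left (origin: centre of its underside); a bystander, to be left alone
- snail: ceramic snail figure 120 mm long, off to the right (origin: centre of its underside); a bystander, to be left alone
- saucer: round terracotta-coloured plastic plant saucer, 150 mm across, off to the right (origin: centre of its underside); a bystander, to be left alone
- cap: yellow plastic watering spout cap, a cone 48 mm across and 62 mm high, to the right of the rack (origin: centre of its underside); a bystander, to be left alone

How it is judged (in metres and radians):
On the way, in this order (a step that is already met when the one before it is completed fails the run):
1. the lever rests in the white-marked notch (keeper flap open) (value of joint keeper below -0.51 rad), for 0.2 s.
2. with the lever still in the white notch, every tile present stands on the base board leaning back on the rail (value of joint keeper below -0.51 rad and angle between the x axis of tile1_center and the z axis of rack_foot, either way round between 0.35 and 0.9 rad and angle between the y axis of each of tile1_center, tile2_center, tile3_center, tile4_center and the y axis of rack_foot, either way round below 0.35 rad and y of tile1_center in the frame of rack_foot between -0.205 and 0.195 m and x of tile1_center in the frame of rack_foot between 0 and 0.07 m and z of tile1_center in the frame of rack_foot between 0.04 and 0.095 m and angle between the x axis of tile2_center and the z axis of rack_foot, either way round between 0.35 and 0.9 rad and y of tile2_center in the frame of rack_foot between -0.205 and 0.195 m and x of tile2_center in the frame of rack_foot between 0 and 0.07 m and z of tile2_center in the frame of rack_foot between 0.04 and 0.095 m and angle between the x axis of tile3_center and the z axis of rack_foot, either way round between 0.35 and 0.9 rad and y of tile3_center in the frame of rack_foot between -0.205 and 0.195 m and x of tile3_center in the frame of rack_foot between 0 and 0.07 m and z of tile3_center in the frame of rack_foot between 0.04 and 0.095 m and angle between the x axis of tile4_center and the z axis of rack_foot, either way round between 0.35 and 0.9 rad and y of tile4_center in the frame of rack_foot between -0.205 and 0.195 m and x of tile4_center in the frame of rack_foot between 0 and 0.07 m and z of tile4_center in the frame of rack_foot between 0.04 and 0.095 m), for 0.3 s.
3. the lever is thrown into the green-marked notch with the tiles leaning (value of joint keeper above 0.51 rad and angle between the x axis of tile1_center and the z axis of rack_foot, either way round between 0.35 and 0.9 rad and angle between the y axis of each of tile1_center, tile2_center, tile3_center, tile4_center and the y axis of rack_foot, either way round below 0.35 rad and y of tile1_center in the frame of rack_foot between -0.205 and 0.195 m and x of tile1_center in the frame of rack_foot between 0 and 0.07 m and z of tile1_center in the frame of rack_foot between 0.04 and 0.095 m and angle between the x axis of tile2_center and the z axis of rack_foot, either way round between 0.35 and 0.9 rad and y of tile2_center in the frame of rack_foot between -0.205 and 0.195 m and x of tile2_center in the frame of rack_foot between 0 and 0.07 m and z of tile2_center in the frame of rack_foot between 0.04 and 0.095 m and angle between the x axis of tile3_center and the z axis of rack_foot, either way round between 0.35 and 0.9 rad and y of tile3_center in the frame of rack_foot between -0.205 and 0.195 m and x of tile3_center in the frame of rack_foot between 0 and 0.07 m and z of tile3_center in the frame of rack_foot between 0.04 and 0.095 m and angle between the x axis of tile4_center and the z axis of rack_foot, either way round between 0.35 and 0.9 rad and y of tile4_center in the frame of rack_foot between -0.205 and 0.195 m and x of tile4_center in the frame of rack_foot between 0 and 0.07 m and z of tile4_center in the frame of rack_foot between 0.04 and 0.095 m), for 0.2 s.
At the end, for the whole second after the job is handed in: lever within 0.09 rad of the green notch; every tile present at rest on end on the base board, leaning 20-51 deg from upright, its width within 20 deg of the rack line, centre 0-70 mm behind the foot line, 40-95 mm above the board, 195 (lever end) or 205 mm from the middle at most (all of step 3 and linear speed of each of tile1, tile2, tile3, tile4 below 0.02 m/s); the robot touches nothing.
It fails at once if the storm lantern is tipped or shoved (more than 50 mm) (angle between lantern's own z axis and vertical above 0.4 rad or distance of lantern from where it was at the start of the episode above 0.05 m).
It fails at once if the snail is shoved more than 60 mm (distance of snail from where it was at the start of the episode above 0.06 m).
It fails at once if the saucer is shoved more than 60 mm (distance of saucer from where it was at the start of the episode above 0.06 m).
It fails at once if the cap is shoved more than 60 mm (distance of cap from where it was at the start of the episode above 0.06 m).
Of tile1, tile2, tile3, tile4 only 3 to 4 are there at a start; the rules pass over those that are not, and their reading is None.
At some moment in a run one of tile1, tile2, tile3, tile4 may be knocked a few centimetres aside while the robot is not near it.
Once in a run the grip may slacken for a moment while it holds something.
It also fails if it takes over 210 s, if anything falls off the work surface, if the arm or the gripper's body presses on something with over 40 N, if the wrist force passes 120 N, or if a joint passes its speed limit or range.

## Robot

A 7-joint arm with a two-finger parallel gripper is mounted at the origin on the work surface. World frame = base frame: x ahead of the robot, y to its left, z up, the work surface at z = 0. Lengths are in m, angles in degrees, forces in N, time in s.
With the tool pointing down it reaches from about 0.4 to 0.925 m from the base axis. Payload 4.1 kg.
Tool frame: the origin (TCP) lies midway between the tips of the shut fingers; the grasp point (between the pads) lies behind it (manip.grip_point_offset is the z of the grasp point in the tool frame, in m); z points along the fingers, y is the line along which they close (so a half turn about z gives the same grasp; the last joint's range is limited). The gripper opens to 85 mm and grips with 20 to 120 N. Pads are 22 mm wide; open, the fingers measure 114 mm over their backs; the gripper's body (76 mm by 85 mm) begins 54 mm behind the grasp point. The pads swing forward as they close: fully open they stand 13 mm farther back than shut.
Start: joints at [-78.381, 22.827, 2.584, 88.041, -1.071, 69.15, -2.905], TCP at [0.193, 0.621, 0.231] pointing down, gripper open.
Joint ranges: [-161.44, 161.44], [-28.35, 127.94], [-78.24, 83.42], [0, 140.83], [-78.03, 258.03], [13.02, 114.36], [-168.23, 168.23]. Speed limits (degrees/s): [147.25, 147.25, 180, 180, 180, 180, 180].

## Interface

Orientations are given as a 3x3 rotation matrix whose columns are the frame's x, y, z axes.
In Python, from cell import manip gives the robot as it stands. The module is installed in compiled form; this text tells all that it offers.
- The arm moves only by the tool jog_arm, never from a script. Its argument "motion" is a list of rows, each an object with "slide": the shift along the world's x, y, z in m, a list of three; "turn": the turn, a rotation vector about the world's x, y, z in degrees, a list of three. In form: [{"slide": [dx, dy, dz], "turn": [wx, wy, wz]}, ...]. A call has 1 to 8 rows; each row shifts and turns the commanded pose from where the row before left it; what a row does not reach is not made up. A row lasts 1/8 s, in which the tool goes at most 62.5 mm and 10.7 degrees, less where a joint would pass 70% of its speed; a pose out of reach is approached as far as the arm can. A call is refused whole if a number of a shift passes 0.0625 or a number of a turn 10.7, either way. A call with a gripper value outside its range is refused whole. "grip" is the opening, from -1 (shut) to 1 (fully open), so that 0 is half open, set as the call begins (left out, the last holds). The fingers move at their own pace and stop on an object; "squeeze" is the grip in N (left out, the last holds). Time passes only in rows, so rows that do not move let the fingers close. It gives the time, the measured TCP pose, the force, the opening and the grip force at its end, in the units of the state.
- manip.state(): the state, without advancing time (a new reading comes with each control period).
- manip.get_image(name): name is "side" or "top" or "wrist"; returns a dict with "image" (480x640x3 uint8, red, green, blue), "z_map" (480x640 float32, m along the optical axis (not along the pixel's ray), 0 where there is no reading), "mtx" (3x3 intrinsics, pixels), "k1" (the pictures are not rectified: a ray, as slopes to the right and down, at radius r is drawn at 1 + k1 r^2 times it, then the intrinsics apply), "position" and "rotation" of the camera in the world. Camera axes: x right, y down, z forward; pixel columns grow to the right and rows downward; lengths in m; the calibration is good to about 2 mm. A picture is of the moment at which its call begins.
- manip.hand_in(): hands the job in; it is judged then, once.
Trained networks look in the newest picture that a camera, given by its name, has taken for a name from the list of things; names that differ only in an ending like _2 or _b are one class to them, and where a whole thing is asked for, a point or a joint stands for the part that bears it (a point fixed in the world has none). Each returns a list of dicts, best first, with "confidence" (0 to 1); they miss things now and then, are a little off and sometimes report something else, mostly with a low value. They report only what shows in the picture. A call takes as long as a camera call.
- manip.masks_of(label, camera): "pixels" (480x640 bool, what is visible of it) and "box" ([left, top, right, bottom] in pixels, round what is visible of it).
The state is a dict: "clock": time; "qpos": joint angles; "joint_velocities": joint speeds; "joint_efforts": joint torques, N m; "position": TCP position; "eef_rot": TCP orientation; "ft_force": force on the tool from outside, world axes, zero at the start; "wrist_torque": the same for the moment, N m; "gripper_width": finger opening in m; "finger_force": force on a finger pad.
Only numpy, scipy, OpenCV 4.12 (cv2) and the standard library are available. Lean on these libraries where they do the work, as an engineer would, in place of code of your own. Each camera call takes 0.05 s, during which the arm holds its last target. There are 200 camera calls.

## Working session

There is one attempt and no reset: what is moved stays moved. The work goes in short steps, Python scripts to look and compute and a tool call to move; the robot and the scene stay as the last step left them, time stands still between calls to the robot, and variables do not carry over. Pictures are saved under pics/ and viewed, at most 14 in all, crops included, and the job is handed in when it is done.

Besides the shell and the picture viewer there is one more tool, called after ">>>" as name([rows], argument=value, ...), one row to a line, values as JSON. jog_arm: Moves the arm, as the interface text tells. Its arguments: {"type":"object","properties":{"motion":{"type":"array","items":{"type":"object","properties":{"slide":{"type":"array","items":{"type":"number"}},"turn":{"type":"array","items":{"type":"number"}}}}},"grip":{"type":"number"},"squeeze":{"type":"number"}},"required":["motion"]}

```bash
mkdir -p pics
cat > h.py <<'E'
import numpy as np, cv2
from cell import manip
def world(im, px):
    # px Nx2 (u,v) -> world points by z_map
    px=np.asarray(px); d=im["z_map"][px[:,1],px[:,0]]
    K=np.array(im["mtx"]); s=(px-K[:2,2])/[K[0,0],K[1,1]]
    u=s.copy()
    for _ in range(8): u=s/(1+im["k1"]*(u**2).sum(1,keepdims=True))
    p=np.c_[u*d[:,None],d]
    w=p@np.array(im["rotation"]).T+im["position"]
    return w[d>0]
def mask_pts(label,cam,im):
    out=[]
    for m in manip.masks_of(label,cam):
        v,u=np.nonzero(m["pixels"]); out.append((m["confidence"],m["box"],world(im,np.c_[u,v])))
    return out
def save(im,name): cv2.imwrite("pics/"+name,im["image"][:,:,::-1])
E
python3 - <<'E'
from h import *
np.set_printoptions(precision=3,suppress=True)
s=manip.state(); print(s["clock"],s["position"],s["eef_rot"],s["gripper_width"],manip.grip_point_offset)
for c in ["top","side"]:
    im=manip.get_image(c); save(im,c+"0.png"); print(c,np.array(im["position"]),np.array(im["rotation"])[:,2])
    for l in ["tile1_center","tile2_center","tile3_center","tile4_center","keeper_knob","keeper","rack_rail","lantern","snail","saucer","cap"]:
        for cf,b,p in mask_pts(l,c,im)[:2]:
            if cf<.3 or len(p)<5: continue
            m=np.median(p,0); e=""
            if l[:4]=="tile":
                q=p[abs(p[:,2]-m[2])<.01]; r=cv2.minAreaRect((q[:,:2]*1000).astype(np.float32)); e=r
            print(l,round(cf,2),b,m,p.min(0),p.max(0),e)
E
```

```text
0.0 [0.193 0.62  0.23 ] [[-0.955  0.297 -0.   ]
 [ 0.297  0.955 -0.002]
 [-0.    -0.002 -1.   ]] 0.08578098356765725 -0.0187
top [ 0.327 -0.022  1.512] [ 0.156 -0.002 -0.988]
tile1_center 0.69 [225.0, 287.5, 246.1, 333.4] [0.359 0.285 0.018] [ 0.285  0.253 -0.002] [0.434 0.32  0.029] ((360.53729248046875, 285.9734191894531), (149.08401489257812, 57.31229782104492), 3.881601095199585)
tile2_center 0.82 [288.7, 273.3, 315.6, 323.5] [0.393 0.056 0.018] [ 0.316  0.017 -0.   ] [0.469 0.101 0.032] ((393.648193359375, 57.01787567138672), (55.78466033935547, 149.4776153564453), 74.49732971191406)
tile4_center 0.63 [393.4, 265.4, 423.5, 309.1] [ 0.427 -0.283  0.018] [ 0.356 -0.329 -0.003] [ 0.503 -0.242  0.03 ] ((428.3782653808594, -283.6999816894531), (146.95159912109375, 55.94442367553711), 16.775806427001953)
tile4_center 0.35 [412.8, 237.5, 423.5, 252.4] [ 0.56  -0.318  0.031] [ 0.547 -0.346  0.003] [ 0.588 -0.304  0.061] ((565.4305419921875, -322.39996337890625), (39.89284133911133, 31.694927215576172), 46.14261245727539)
keeper_knob 0.86 [258.0, 203.7, 397.7, 243.7] [ 0.589 -0.01   0.05
[... 2191 characters left out ...]
14] [ 0.319  0.002 -0.005] [0.474 0.103 0.026] 
rack_rail 0.82 [317.2, 187.1, 403.2, 320.7] [ 0.645 -0.062  0.016] [ 0.551 -0.335 -0.011] [0.771 0.439 0.168] 
rack_rail 0.69 [251.2, 250.8, 300.2, 270.1] [0.396 0.047 0.014] [ 0.319  0.002 -0.005] [0.474 0.103 0.026] 
lantern 0.63 [279.5, 147.5, 309.3, 202.8] [0.536 0.437 0.09 ] [ 0.487  0.403 -0.01 ] [0.597 0.769 0.203] 
snail 0.75 [292.9, 370.7, 340.6, 393.9] [ 0.387 -0.509  0.057] [ 0.336 -0.684 -0.006] [ 0.45  -0.424  0.235] 
saucer 0.67 [364.0, 345.2, 422.0, 384.8] [ 0.605 -0.467  0.009] [ 0.526 -0.55  -0.006] [ 0.676 -0.379  0.027] 
cap 0.68 [356.5, 317.3, 377.6, 339.9] [ 0.57  -0.342  0.024] [ 0.549 -0.357 -0.005] [ 0.604 -0.265  0.062]
```

Run:
```python
import cv2
a=cv2.imread("pics/top0.png")[170:350,130:500]; cv2.imwrite("pics/t0c.png",cv2.resize(a,None,fx=2.1,fy=2.1,interpolation=2))
a=cv2.imread("pics/side0.png")[140:400,210:440]; cv2.imwrite("pics/s0c.png",cv2.resize(a,None,fx=2.3,fy=2.3,interpolation=2))
```

```text
(no output)
```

View pics/t0c.png

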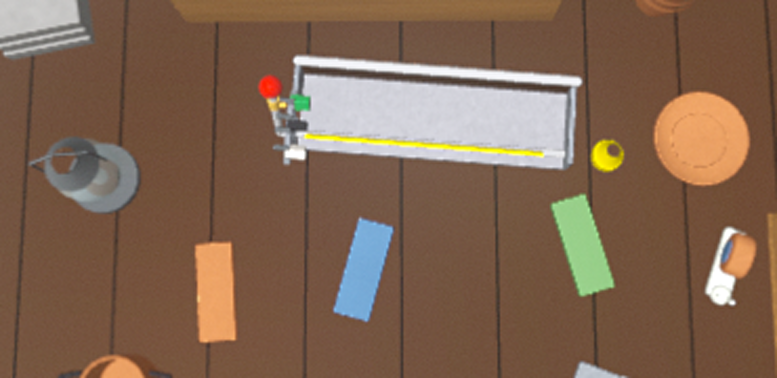

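View pics/s0c.png

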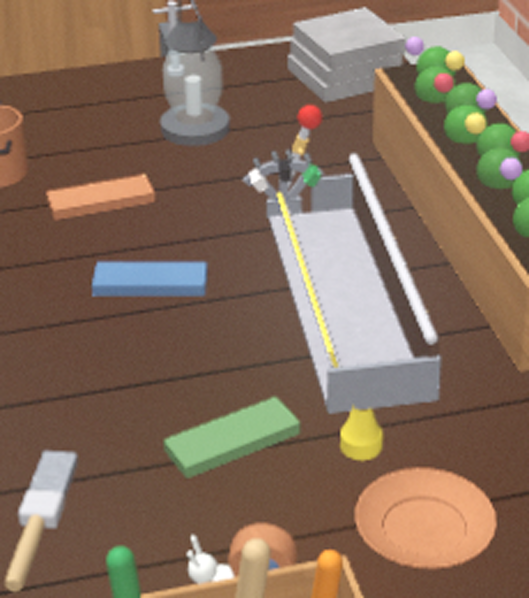

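```bash
cat >> h.py <<'E'
def fitline(p):
    vx,vy,x0,y0=cv2.fitLine((p[:,:2]).astype(np.float32),cv2.DIST_HUBER,0,.001,.001).ravel()
    return np.array([x0,y0]),np.array([vx,vy])*np.sign(vy)
def hsvpts(im,lo,hi,box):
    h=cv2.cvtColor(im["image"],cv2.COLOR_RGB2HSV); m=cv2.inRange(h,np.array(lo),np.array(hi))
    v,u=np.nonzero(m); w=world(im,np.c_[u,v]); b=np.array(box)
    return w[((w>b[:3])&(w<b[3:])).all(1)]
E
python3 - <<'E'
from h import *
np.set_printoptions(precision=4,suppress=True)
for c in ["top","side"]:
    im=manip.get_image(c)
    rail=hsvpts(im,(0,0,150),(179,60,255),(.66,-.35,.085,.76,.25,.115))
    yel=hsvpts(im,(22,130,120),(34,255,255),(.55,-.25,.03,.63,.22,.075))
    red=hsvpts(im,(0,180,120),(5,255,255),(.55,.15,.08,.75,.3,.2))
    grn=hsvpts(im,(45,150,60),(85,255,255),(.55,.1,.05,.75,.3,.2))
    for n,p in (("rail",rail),("yel",yel)):
        o,d=fitline(p); t=(p[:,:2]-o)@d; print(c,n,len(p),o,d,"yaw",np.degrees(np.arctan2(-d[0],d[1])),o+d*t.min(),o+d*t.max(),np.median(p[:,2]),p[:,2].max())
    for n,p in (("red",red),("grn",grn)): print(c,n,len(p),p.mean(0),p.min(0),p.max(0)) if len(p) else 0
    if c=="side": save(im,"side_full.png")
    else: save(im,"top_full.png")
a=cv2.resize(np.hstack([cv2.imread("pics/top_full.png"),cv2.imread("pics/side_full.png")]),(800,300),interpolation=cv2.INTER_AREA); cv2.imwrite("pics/both.png",a)
E
```

```text
top rail 671 [ 0.6894 -0.0596] [0.0833 0.9965] yaw -4.7772164 [ 0.6713 -0.2757] [0.7076 0.1587] 0.09785457189954516 0.11127352775316135
top yel 233 [ 0.5806 -0.0542] [0.0792 0.9969] yaw -4.540011 [ 0.5675 -0.2191] [0.5965 0.1452] 0.05813331775134367 0.06716884889288477
top red 90 [0.6502 0.1854 0.1622] [0.6362 0.1707 0.1503] [0.666  0.2023 0.1733]
top grn 35 [0.6436 0.1486 0.0843] [0.6354 0.139  0.0743] [0.655  0.1591 0.0925]
side rail 449 [ 0.6885 -0.0924] [0.0858 0.9963] yaw -4.919434 [ 0.6724 -0.279 ] [0.71   0.1581] 0.09523783915334394 0.10419374197424625
side yel 56 [ 0.5851 -0.0395] [0.08   0.9968] yaw -4.590759 [ 0.5702 -0.2253] [0.6013 0.1614] 0.05654225911789701 0.062403100360198804
side red 3 [0.6446 0.1736 0.1609] [0.6427 0.1675 0.1575] [0.6481 0.1787 0.1655]
```

View pics/both.png

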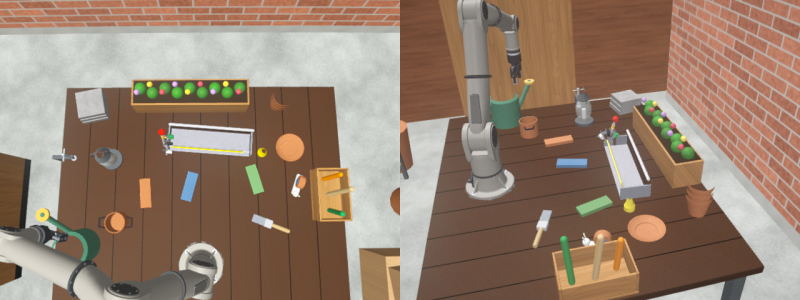

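The side and top views show three tiles (orange, blue and green), with no white one. The lever is leaning about +0.3 rad. The rack's yaw is about -4.75°, and its foot is near (0.619, -0.040). I'll start moving towards the knob.

>>> jog_arm([
  {"slide":[0.026,-0.0525,0.013],"turn":[0,0,1.6]},
  {"slide":[0.026,-0.0525,0.013],"turn":[0,0,1.6]},
  {"slide":[0.026,-0.0525,0.013],"turn":[0,0,1.6]},
  {"slide":[0.026,-0.0525,0.013],"turn":[0,0,1.6]},
  {"slide":[0.026,-0.0525,0.013],"turn":[0,0,1.6]},
  {"slide":[0.026,-0.0525,0.013],"turn":[0,0,1.5]},
  {"slide":[0.026,-0.0525,0.013],"turn":[0,0,1.5]},
  {"slide":[0.026,-0.0525,0],"turn":[0,0,1.5]},
], grip=1, squeeze=40)

```text
clock: 2.3
position: [0.4025, 0.1991, 0.3238]
eef_rot: [[-0.997, 0.083, 0.003], [0.083, 0.997, 0.002], [-0.002, 0.003, -1.0]]
ft_force: [1.1, 0.2, -0.4]
gripper_width: 0.0852
finger_force: 0.0
```

>>> jog_arm([
  {"slide":[0.045,-0.003,0]},
  {"slide":[0.045,-0.003,0]},
  {"slide":[0.045,-0.003,0]},
  {"slide":[0.045,-0.003,0]},
  {"slide":[0.045,-0.003,0]},
  {"slide":[0.02,0,-0.02]},
  {"slide":[0,0,-0.03]},
  {"slide":[0,0,0]},
])

```text
schema error: expected keys slide, turn
```

Run:
```python
from h import *
np.set_printoptions(precision=4,suppress=True)
s=manip.state(); print(s["clock"],s["position"],s["eef_rot"],s["qpos"],s["gripper_width"])
im=manip.get_image("wrist"); save(im,"w1.png"); print(im["position"],np.array(im["rotation"]))
red=hsvpts(im,(0,180,100),(5,255,255),(.55,.1,.08,.75,.3,.25)); print(len(red),red.mean(0),red.min(0),red.max(0))
```

```text
2.3 [0.4025 0.1991 0.3238] [[-0.9966  0.0826  0.0027]
 [ 0.0826  0.9966  0.0025]
 [-0.0025  0.0027 -1.    ]] [-51.7949  -2.4598  19.3953 106.4916   0.8054  75.6244  52.6512] 0.08520357049393934
[0.335  0.2047 0.4648] [[ 0.0825  0.9604  0.2662]
 [ 0.9966 -0.0803 -0.0191]
 [ 0.003   0.2668 -0.9637]]<stdin>:5: RuntimeWarning: Mean of empty slice.
  ret = um.true_divide(
Traceback (most recent call last):
ValueError: zero-size array to reduction operation minimum which has no identity
```

>>> jog_arm([
  {"slide":[0.045,-0.003,0],"turn":[0,0,0]},
  {"slide":[0.045,-0.003,0],"turn":[0,0,0]},
  {"slide":[0.045,-0.003,-0.01],"turn":[0,0,0]},
  {"slide":[0.03,-0.003,-0.02],"turn":[0,0,0]},
  {"slide":[0.02,-0.003,-0.02],"turn":[0,0,0]},
  {"slide":[0,0,0],"turn":[0,0,0]},
])

```text
clock: 3.1
position: [0.5859, 0.185, 0.2701]
eef_rot: [[-0.996, 0.085, -0.003], [0.085, 0.996, -0.002], [0.003, -0.003, -1.0]]
ft_force: [0.1, -0.5, 0.7]
gripper_width: 0.0852
finger_force: 0.0
```

Run:
```python
from h import *
np.set_printoptions(precision=4,suppress=True)
s=manip.state(); print(s["clock"],s["position"],s["qpos"],s["gripper_width"])
im=manip.get_image("wrist"); save(im,"w1.png")
red=hsvpts(im,(0,180,100),(5,255,255),(.55,.1,.08,.75,.3,.25)); print(len(red)); print(red.mean(0),red.min(0),red.max(0))
```

```text
3.1 [0.5859 0.185  0.2701] [-41.1659  19.2986  25.7062  90.5499  -8.574   72.3594  71.0408] 0.08524450119133922
1199
[0.6493 0.1882 0.1596] [0.6368 0.1729 0.1448] [0.669  0.2042 0.1665]
```

View pics/w1.png

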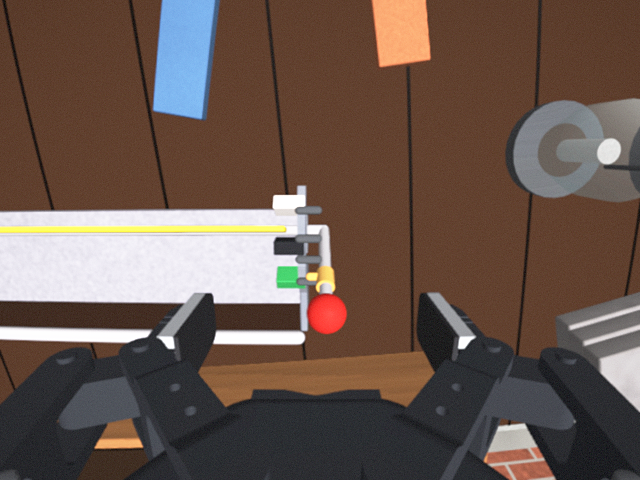

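>>> jog_arm([
  {"slide":[0.033,0.0015,0],"turn":[0,0,0]},
  {"slide":[0.033,0.0015,0],"turn":[0,0,0]},
  {"slide":[0,0,-0.034],"turn":[0,0,0]},
  {"slide":[0,0,-0.04],"turn":[0,0,0]},
  {"slide":[0,0,-0.04],"turn":[0,0,0]},
  {"slide":[0,0,-0.02],"turn":[0,0,0]},
  {"slide":[0,0,0],"turn":[0,0,0]},
])

```text
clock: 4.03
position: [0.6513, 0.1892, 0.138]
eef_rot: [[-0.997, 0.083, -0.002], [0.083, 0.997, 0.0], [0.002, -0.0, -1.0]]
ft_force: [0.6, 0.1, 1.2]
gripper_width: 0.0851
finger_force: 0.0
```

>>> jog_arm([
  {"slide":[0,0,0],"turn":[0,0,0]},
  {"slide":[0,0,0],"turn":[0,0,0]},
  {"slide":[0,0,0],"turn":[0,0,0]},
  {"slide":[0,0,0],"turn":[0,0,0]},
  {"slide":[0,0,0],"turn":[0,0,0]},
  {"slide":[0,0,0],"turn":[0,0,0]},
], grip=-1)

```text
clock: 4.78
position: [0.6536, 0.1875, 0.1399]
eef_rot: [[-0.996, 0.084, 0.003], [0.084, 0.996, -0.001], [-0.003, -0.001, -1.0]]
ft_force: [1.3, -1.8, 6.2]
gripper_width: 0.0316
finger_force: 39.6
```

>>> jog_arm([
  {"slide":[-0.0145,0.0012,0.003],"turn":[0,0,0]},
  {"slide":[-0.016,0.0013,0.002],"turn":[0,0,0]},
  {"slide":[-0.015,0.0012,0],"turn":[0,0,0]},
  {"slide":[-0.016,0.0013,-0.002],"turn":[0,0,0]},
  {"slide":[-0.0145,0.0012,-0.003],"turn":[0,0,0]},
  {"slide":[-0.0155,0.0013,-0.005],"turn":[0,0,0]},
  {"slide":[-0.0135,0.0011,-0.006],"turn":[0,0,0]},
  {"slide":[-0.015,0.0012,-0.009],"turn":[0,0,0]},
])

```text
clock: 5.78
position: [0.5306, 0.1993, 0.1174]
eef_rot: [[-0.997, 0.083, -0.002], [0.083, 0.997, 0.001], [0.002, 0.001, -1.0]]
ft_force: [0.1, 0.4, 0.2]
gripper_width: 0.0
finger_force: 0.0
```

>>> jog_arm([
  {"slide":[0,0,0],"turn":[0,0,0]},
  {"slide":[0,0,0],"turn":[0,0,0]},
  {"slide":[0,0,0],"turn":[0,0,0]},
])

```text
clock: 6.15
position: [0.5329, 0.1985, 0.1186]
eef_rot: [[-0.996, 0.084, 0.001], [0.084, 0.996, 0.0], [-0.001, 0.0, -1.0]]
ft_force: [0.4, 0.6, 0.6]
gripper_width: 0.0002
finger_force: 0.0
```

Run:
```python
from h import *
np.set_printoptions(precision=4,suppress=True)
s=manip.state(); print(s["clock"],s["position"],s["qpos"],s["gripper_width"])
im=manip.get_image("top"); save(im,"t2.png")
yel=hsvpts(im,(22,130,120),(34,255,255),(.52,-.25,.015,.63,.22,.075)); o,d=fitline(yel); print(o,d,yel.max(0),np.median(yel[:,2]),len(yel))
```

```text
6.15 [0.5329 0.1985 0.1186] [-43.8969  22.6173  24.0705 106.7796 -11.34    52.8884  70.5947] 0.00023602614198986672
[ 0.5745 -0.022 ] [0.0864 0.9963] [0.6004 0.1466 0.0585] 0.04341749982526544 744
```

>>> jog_arm([
  {"slide":[0,0,0.04],"turn":[0,0,0]},
  {"slide":[0,0,0.05],"turn":[0,0,0]},
  {"slide":[0,0,0],"turn":[0,0,0]},
])

```text
clock: 6.58
position: [0.5356, 0.1992, 0.2129]
eef_rot: [[-0.996, 0.084, 0.009], [0.084, 0.996, 0.004], [-0.008, 0.005, -1.0]]
ft_force: [0.4, 0.3, -0.6]
gripper_width: -0.0004
finger_force: 0.0
```

Run:
```python
from h import *
np.set_printoptions(precision=4,suppress=True)
s=manip.state(); print(s["clock"],s["position"])
for c in ["top","wrist"]:
    im=manip.get_image(c); save(im,c+"3.png")
    red=hsvpts(im,(0,180,100),(5,255,255),(.45,.1,.06,.75,.3,.25)); print(c,len(red),red.mean(0),red.min(0),red.max(0)) if len(red) else 0
```

```text
6.575 [0.5356 0.1992 0.2129]
top 45 [0.5849 0.1859 0.1671] [0.5716 0.1778 0.159 ] [0.5979 0.197  0.1779]
```

>>> jog_arm([
  {"slide":[0.045,-0.0045,0],"turn":[0,0,0]},
  {"slide":[0.045,-0.0045,0],"turn":[0,0,0]},
  {"slide":[0,0,0],"turn":[0,0,0]},
  {"slide":[0,0,-0.04],"turn":[0,0,0]},
  {"slide":[0,0,-0.031],"turn":[0,0,0]},
  {"slide":[0,0,0],"turn":[0,0,0]},
])

```text
clock: 7.42
position: [0.6184, 0.1892, 0.1336]
eef_rot: [[-0.997, 0.083, -0.008], [0.083, 0.997, -0.002], [0.008, -0.003, -1.0]]
ft_force: [-0.5, 0.1, 0.1]
gripper_width: 0.0001
finger_force: 0.0
```

>>> jog_arm([
  {"slide":[-0.012,0.001,0],"turn":[0,0,0]},
  {"slide":[-0.012,0.001,-0.001],"turn":[0,0,0]},
  {"slide":[-0.012,0.001,-0.003],"turn":[0,0,0]},
  {"slide":[-0.012,0.001,-0.004],"turn":[0,0,0]},
  {"slide":[-0.012,0.001,-0.005],"turn":[0,0,0]},
  {"slide":[-0.01,0.001,-0.005],"turn":[0,0,0]},
  {"slide":[0,0,0],"turn":[0,0,0]},
  {"slide":[0,0,0],"turn":[0,0,0]},
])

```text
clock: 8.43
position: [0.5577, 0.1953, 0.1219]
eef_rot: [[-0.996, 0.084, 0.013], [0.084, 0.996, 0.002], [-0.013, 0.003, -1.0]]
ft_force: [9.7, -1.9, 3.7]
gripper_width: -0.0001
finger_force: 4.7
```

```bash
cat >> h.py <<'E'
F=np.array([.6187,-.040]); XR=np.array([.9965,-.083]); YR=np.array([.083,.9965])
def knob(c="top"):
    im=manip.get_image(c); red=hsvpts(im,(0,180,100),(5,255,255),(.45,.1,.06,.75,.3,.25))
    if len(red)<5: return None
    m=red.mean(0); d=m[:2]-F; return m,np.array([d@XR,d@YR]),len(red),"theta~",np.arcsin(np.clip((d@XR+.028)/.135,-1,1)),"tips",red.min(0),red.max(0)
E
python3 - <<'E'
from h import *
np.set_printoptions(precision=4,suppress=True)
s=manip.state(); print(s["clock"],s["position"],s["ft_force"]); print(knob()); print(knob("wrist"))
E
```

```text
8.425 [0.5577 0.1953 0.1219] [ 9.6569 -1.8783  3.6972]
(array([0.5246, 0.1877, 0.1399]), array([-0.1127,  0.2191]), 38, 'theta~', np.float64(-0.6782522625551451), 'tips', array([0.5128, 0.1807, 0.1289]), array([0.5368, 0.1933, 0.1485]))
(array([0.5261, 0.1984, 0.1389]), array([-0.1121,  0.2298]), 5172, 'theta~', np.float64(-0.6725283602410468), 'tips', array([0.5128, 0.1817, 0.1245]), array([0.5461, 0.2145, 0.1454]))
```

>>> jog_arm([
  {"slide":[0.015,-0.001,0.01],"turn":[0,0,0]},
  {"slide":[0,0,0.06],"turn":[0,0,0]},
  {"slide":[-0.03,0.01,0.02],"turn":[0,0,2]},
  {"slide":[-0.05,0.03,0],"turn":[0,0,2]},
  {"slide":[-0.05,0.03,0],"turn":[0,0,2]},
  {"slide":[-0.05,0.02,0],"turn":[0,0,2]},
  {"slide":[-0.022,0.003,0],"turn":[0,0,0.7]},
  {"slide":[0,0,0],"turn":[0,0,0]},
], grip=1, squeeze=80)

```text
clock: 9.52
position: [0.3623, 0.2877, 0.2086]
eef_rot: [[-0.997, -0.072, -0.003], [-0.072, 0.997, -0.001], [0.003, -0.001, -1.0]]
ft_force: [0.1, 0.5, -0.4]
gripper_width: 0.0852
finger_force: 0.0
```

```bash
cat >> h.py <<'E'
HUE={1:((5,110,80),(16,255,255)),2:((100,80,60),(125,255,255)),4:((50,60,60),(80,255,255))}
def tile(n,c,box=(.25,-.5,.008,.53,.42,.03)):
    im=manip.get_image(c); p=hsvpts(im,*HUE[n],box)
    if len(p)<50: return None
    lab=p-np.median(p,0); p=p[np.linalg.norm(lab,axis=1)<.11]; p=p[abs(p[:,2]-np.median(p[:,2]))<.006]
    (cx,cy),(w,h),a=cv2.minAreaRect((p[:,:2]*1000).astype(np.float32))
    if w<h: a+=90; w,h=h,w
    a=(a+90)%180-90
    return dict(n=len(p),c=(round(cx/1000,4),round(cy/1000,4)),size=(round(w),round(h)),yaw=round(a,1),z=round(float(np.median(p[:,2])),4))
E
python3 - <<'E'
from h import *
np.set_printoptions(precision=4,suppress=True)
s=manip.state(); print(s["clock"],s["position"],s["eef_rot"][1]); print(knob())
print(tile(1,"wrist")); print([tile(n,"top") for n in (1,2,4)])
E
```

```text
9.525 [0.3623 0.2877 0.2086] [-0.0723  0.9974 -0.0008]
(array([0.5252, 0.1956, 0.1406]), array([-0.1127,  0.227 ]), 84, 'theta~', np.float64(-0.6781979248985186), 'tips', array([0.5127, 0.181 , 0.1292]), array([0.5398, 0.2126, 0.1549]))
{'n': 425, 'c': (0.3243, 0.3313), 'size': (179, 110), 'yaw': -72.1, 'z': 0.0157}
[{'n': 598, 'c': (0.3602, 0.2859), 'size': (150, 57), 'yaw': 3.7, 'z': 0.0185}, {'n': 731, 'c': (0.394, 0.0571), 'size': (149, 56), 'yaw': -15.2, 'z': 0.0187}, {'n': 724, 'c': (0.429, -0.2833), 'size': (149, 57), 'yaw': 15.9, 'z': 0.0185}]
```

>>> jog_arm([
  {"slide":[0.008,-0.001,-0.05],"turn":[0,0,0]},
  {"slide":[0,0,-0.06],"turn":[0,0,0]},
  {"slide":[0,0,-0.05],"turn":[0,0,0]},
  {"slide":[0,0,-0.03],"turn":[0,0,0]},
  {"slide":[0,0,-0.016],"turn":[0,0,0]},
  {"slide":[0,0,0],"turn":[0,0,0]},
])

```text
clock: 10.52
position: [0.3734, 0.2859, 0.0028]
eef_rot: [[-0.998, -0.067, -0.001], [-0.067, 0.998, -0.001], [0.001, -0.001, -1.0]]
ft_force: [-0.1, -0.2, 0.2]
gripper_width: 0.085
finger_force: 0.0
```

>>> jog_arm([
  {"slide":[0,0,0],"turn":[0,0,0]},
  {"slide":[0,0,0],"turn":[0,0,0]},
  {"slide":[0,0,0],"turn":[0,0,0]},
  {"slide":[0,0,0],"turn":[0,0,0]},
  {"slide":[0,0,0],"turn":[0,0,0]},
], grip=-1)

```text
clock: 11.15
position: [0.3742, 0.2875, 0.0053]
eef_rot: [[-0.998, -0.068, 0.002], [-0.068, 0.998, 0.003], [-0.002, 0.003, -1.0]]
ft_force: [-1.0, -1.2, 8.3]
gripper_width: 0.0538
finger_force: 84.2
```

>>> jog_arm([
  {"slide":[0,0,0.04],"turn":[0,0,0]},
  {"slide":[0,0,0.06],"turn":[0,0,0]},
  {"slide":[0,0,0.06],"turn":[0,0,0]},
  {"slide":[0,-0.02,0.05],"turn":[0,0,-2.7]},
  {"slide":[0.02,-0.04,0.035],"turn":[0,0,-3]},
  {"slide":[0.03,-0.04,0],"turn":[0,0,-3]},
  {"slide":[0.03,-0.04,0],"turn":[0,0,0]},
  {"slide":[0,0,0],"turn":[0,0,0]},
])

```text
clock: 12.15
position: [0.4548, 0.1418, 0.2491]
eef_rot: [[-0.996, 0.092, 0.002], [0.092, 0.996, -0.001], [-0.002, -0.0, -1.0]]
ft_force: [0.3, 0.6, -2.7]
gripper_width: 0.0536
finger_force: 86.8
```

>>> jog_arm([
  {"slide":[0.03,-0.014,0],"turn":[-0.86,-10.36,0]},
  {"slide":[0.03,-0.014,0],"turn":[-0.86,-10.36,0]},
  {"slide":[0.03,-0.014,0],"turn":[-0.86,-10.36,0]},
  {"slide":[0.03,-0.014,0],"turn":[-0.86,-10.36,0]},
  {"slide":[0.03,-0.012,0],"turn":[-0.86,-10.36,0]},
  {"slide":[0.028,0,0],"turn":[0,0,0]},
  {"slide":[0,0,0],"turn":[0,0,0]},
])

```text
clock: 13.02
position: [0.6123, 0.0777, 0.2507]
eef_rot: [[-0.712, 0.115, 0.693], [0.069, 0.993, -0.093], [-0.699, -0.019, -0.715]]
ft_force: [-0.6, 0.2, -2.0]
gripper_width: 0.0534
finger_force: 86.8
```

Run:
```python
from h import *
np.set_printoptions(precision=4,suppress=True)
s=manip.state(); print(s["clock"],s["position"],s["eef_rot"],s["qpos"],s["gripper_width"],s["ft_force"])
z=np.array(s["eef_rot"])[:,2]; print(np.degrees(np.arcsin(-z[2])))
```

```text
13.025 [0.6123 0.0777 0.2507] [[-0.7122  0.1145  0.6926]
 [ 0.0691  0.9932 -0.0932]
 [-0.6986 -0.0186 -0.7153]] [-48.8391   0.6801  26.9337 126.4122  58.7908  23.5017  12.6679] 0.05341616188894503 [-0.565   0.1982 -1.9818]
45.66530145255853
```

```bash
cat >> h.py <<'E'
from scipy.spatial.transform import Rotation as Rn
def delta(pos=None,lean=38.,offs=0.,ry=None,s=None,b=None):
    """delta to place pose: tile lean, offs back along tool z, tile y in rack, s=TCP beyond tile centre along length, b=TCP beyond centre along tool z"""
    st=manip.state(); R=np.array(st["eef_rot"]); l=np.radians(lean)
    x=np.r_[XR,0]; y=np.r_[YR,0]; z=np.array([0,0,1.])
    u=np.sin(l)*x+np.cos(l)*z; n=np.cos(l)*x-np.sin(l)*z
    T=np.c_[-u,y,n]; C=np.r_[F,.012]+x*0+u*.075-n*.009+y*ry
    P=C+s*u+(b-offs)*n
    print("clock",st["clock"],"w",round(st["gripper_width"],4),"dpos",P-st["position"],"turn",Rn.from_matrix(T@R.T).as_rotvec(degrees=True),"F",st["ft_force"],"q",np.round(st["qpos"]))
E
python3 - <<'E'
from h import *
np.set_printoptions(precision=4,suppress=True)
delta(ry=.12,s=.0137,b=.0037,offs=.06)
E
```

```text
clock 13.025 w 0.0534 dpos [ 0.0195  0.0016 -0.1286] turn [ 0.2986 -7.7429  1.8855] F [-0.565   0.1982 -1.9818] q [-49.   1.  27. 126.  59.  24.  13.]
```

>>> jog_arm([
  {"slide":[0,0,0],"turn":[0.1,-2.6,0.6]},
  {"slide":[0,0,0],"turn":[0.1,-2.6,0.6]},
  {"slide":[0,0,0],"turn":[0.1,-2.6,0.6]},
  {"slide":[0.01,0.001,-0.03],"turn":[0,0,0]},
  {"slide":[0.01,0,-0.04],"turn":[0,0,0]},
  {"slide":[0,0,-0.03],"turn":[0,0,0]},
  {"slide":[0,0,0],"turn":[0,0,0]},
  {"slide":[0,0,0],"turn":[0,0,0]},
])

```text
clock: 14.02
position: [0.6305, 0.0779, 0.1632]
eef_rot: [[-0.609, 0.086, 0.789], [0.051, 0.996, -0.069], [-0.792, -0.002, -0.611]]
ft_force: [0.1, -0.3, -2.1]
gripper_width: 0.0536
finger_force: 86.9
```

Run:
```python
from h import *
np.set_printoptions(precision=4,suppress=True)
delta(ry=.12,s=.0137,b=.0037,offs=.06)
im=manip.get_image("side"); cv2.imwrite("pics/s4.png",cv2.resize(im["image"][120:340,220:440,::-1],None,fx=2.5,fy=2.5,interpolation=2))
```

```text
clock 14.025 w 0.0536 dpos [ 0.0013  0.0014 -0.0411] turn [0.133  0.3216 0.186 ] F [ 0.1108 -0.3229 -2.0728] q [-42.  13.  23. 135. 132.  22. -64.]
```

View pics/s4.png

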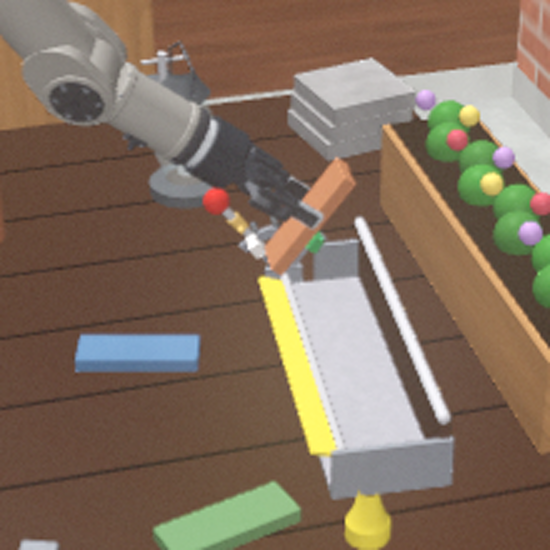

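>>> jog_arm([
  {"slide":[0.01,-0.0005,-0.016],"turn":[0,0,0]},
  {"slide":[0.01,-0.0005,-0.016],"turn":[0,0,0]},
  {"slide":[0.01,-0.0005,-0.016],"turn":[0,0,0]},
  {"slide":[0.01,-0.0005,-0.016],"turn":[0,0,0]},
  {"slide":[0.005,-0.0005,-0.01],"turn":[0,0,0]},
  {"slide":[0,0,0],"turn":[0,0,0]},
  {"slide":[0,0,0],"turn":[0,0,0]},
])

```text
clock: 14.95
position: [0.6754, 0.0752, 0.0889]
eef_rot: [[-0.609, 0.086, 0.788], [0.051, 0.996, -0.07], [-0.791, -0.003, -0.611]]
ft_force: [-0.4, 0.4, -2.4]
gripper_width: 0.0536
finger_force: 86.8
```

Run:
```python
from h import *
np.set_printoptions(precision=4,suppress=True)
delta(ry=.12,s=.0137,b=.0037)
```

```text
clock 14.95 w 0.0536 dpos [ 0.0035  0.0002 -0.0037] turn [0.1729 0.2991 0.1809] F [-0.4263  0.351  -2.3763] q [-31.  26.  14. 131. 148.  28. -81.]
```

>>> jog_arm([
  {"slide":[0.001,0,-0.001],"turn":[0,0,0]},
  {"slide":[0.001,0,-0.001],"turn":[0,0,0]},
  {"slide":[0.0015,0,-0.0015],"turn":[0,0,0]},
  {"slide":[0,0,0],"turn":[0,0,0]},
])

```text
clock: 15.45
position: [0.6788, 0.0751, 0.0843]
eef_rot: [[-0.61, 0.086, 0.787], [0.05, 0.996, -0.07], [-0.791, -0.003, -0.612]]
ft_force: [1.3, -0.0, -3.1]
gripper_width: 0.0536
finger_force: 86.8
```

>>> jog_arm([
  {"slide":[0,0,-0.001],"turn":[0,0,0]},
  {"slide":[0,0,-0.001],"turn":[0,0,0]},
  {"slide":[0.001,0,-0.001],"turn":[0,0,0]},
  {"slide":[0,0,0],"turn":[0,0,0]},
])

```text
clock: 15.95
position: [0.6796, 0.075, 0.0825]
eef_rot: [[-0.608, 0.086, 0.789], [0.051, 0.996, -0.07], [-0.792, -0.003, -0.611]]
ft_force: [-9.2, 1.1, 7.6]
gripper_width: 0.0535
finger_force: 88.4
```

>>> jog_arm([
  {"slide":[0,0,0],"turn":[0,0,0]},
  {"slide":[0,0,0],"turn":[0,0,0]},
  {"slide":[0,0,0],"turn":[0,0,0]},
  {"slide":[0,0,0],"turn":[0,0,0]},
], grip=1)

```text
clock: 16.45
position: [0.68, 0.0751, 0.0815]
eef_rot: [[-0.61, 0.086, 0.788], [0.05, 0.996, -0.07], [-0.791, -0.003, -0.612]]
ft_force: [0.1, -0.5, -0.1]
gripper_width: 0.0855
finger_force: 0.0
```

>>> jog_arm([
  {"slide":[-0.012,0.001,0.0095],"turn":[0,0,0]},
  {"slide":[-0.016,0.0013,0.0125],"turn":[0,0,0]},
  {"slide":[-0.024,0.002,0.0185],"turn":[0,0,0]},
  {"slide":[-0.01,0,0.05],"turn":[0,0,0]},
  {"slide":[-0.03,0,0.05],"turn":[0,0,0]},
  {"slide":[-0.03,0,0.03],"turn":[0,0,0]},
  {"slide":[0,0,0],"turn":[0,0,0]},
  {"slide":[0,0,0],"turn":[0,0,0]},
])

```text
clock: 17.45
position: [0.5731, 0.0788, 0.2363]
eef_rot: [[-0.599, 0.089, 0.796], [0.047, 0.996, -0.077], [-0.799, -0.009, -0.601]]
ft_force: [-0.8, 0.6, 0.0]
gripper_width: 0.0854
finger_force: 0.0
```

Run:
```python
from h import *
np.set_printoptions(precision=4,suppress=True)
s=manip.state(); print(s["clock"],s["position"],s["eef_rot"],s["qpos"])
im=manip.get_image("side"); cv2.imwrite("pics/s5.png",cv2.resize(im["image"][120:340,220:440,::-1],None,fx=2.5,fy=2.5,interpolation=2))
print([tile(n,"top") for n in (2,4)]); print(knob())
```

```text
17.45 [0.5731 0.0788 0.2363] [[-0.5993  0.0895  0.7955]
 [ 0.0469  0.996  -0.0767]
 [-0.7991 -0.0086 -0.6011]] [-55.9791  -2.8596  28.9762 137.7533  98.043   26.6584 -28.1959]
[{'n': 718, 'c': (0.3938, 0.0572), 'size': (149, 56), 'yaw': -15.3, 'z': 0.0185}, {'n': 729, 'c': (0.4292, -0.2839), 'size': (148, 56), 'yaw': 16.3, 'z': 0.0188}]
(array([0.5256, 0.1955, 0.1403]), array([-0.1123,  0.227 ]), 87, 'theta~', np.float64(-0.6744049043518553), 'tips', array([0.5121, 0.181 , 0.1292]), array([0.5402, 0.2122, 0.1494]))
```

View pics/s5.png

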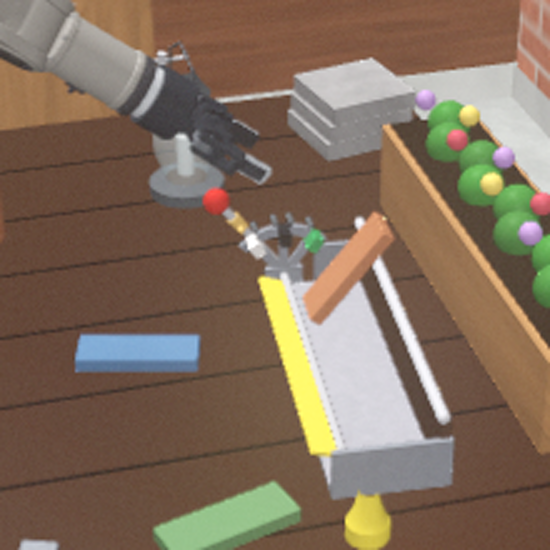

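>>> jog_arm([
  {"slide":[-0.015,-0.003,0.01],"turn":[0.86,10.36,0]},
  {"slide":[-0.02,-0.004,0],"turn":[0.86,10.36,0]},
  {"slide":[-0.025,-0.004,0],"turn":[0.86,10.36,0]},
  {"slide":[-0.025,-0.004,0],"turn":[0.86,10.36,0]},
  {"slide":[-0.025,-0.005,0],"turn":[0.86,10.36,0]},
  {"slide":[-0.025,-0.003,0],"turn":[0,0,-5]},
  {"slide":[-0.025,-0.003,0],"turn":[0,0,-5]},
  {"slide":[0,0,0],"turn":[0,0,0]},
])

```text
clock: 18.65
position: [0.4575, 0.0343, 0.2398]
eef_rot: [[-0.899, 0.291, 0.329], [0.242, 0.953, -0.183], [-0.366, -0.085, -0.927]]
ft_force: [0.7, -0.1, 0.1]
gripper_width: 0.0855
finger_force: 0.0
```

```bash
cat >> h.py <<'E'
def gdelta(c,yaw,off,z=.003):
    st=manip.state(); R=np.array(st["eef_rot"]); a=np.radians(yaw)
    x=np.array([np.cos(a),np.sin(a),0]); T=np.c_[-x,[-x[1],x[0],0],[0,0,-1]]; P=np.r_[c,z]+off*x
    print("clock",st["clock"],"dpos",P-st["position"],"turn",Rn.from_matrix(T@R.T).as_rotvec(degrees=True),"q",np.round(st["qpos"]))
E
python3 - <<'E'
from h import *
np.set_printoptions(precision=4,suppress=True)
gdelta((.3938,.0572),-15.3,.015)
E
```

```text
clock 18.65 dpos [-0.0493  0.0189 -0.2368] turn [10.5986 19.371   0.7339] q [-57. -10.  31. 126.  29.  53.  32.]
```

>>> jog_arm([
  {"slide":[-0.012,0.005,0],"turn":[3.6,6.5,0.2]},
  {"slide":[-0.012,0.005,0],"turn":[3.6,6.5,0.3]},
  {"slide":[-0.012,0.005,-0.02],"turn":[3.4,6.4,0.2]},
  {"slide":[-0.012,0.004,-0.04],"turn":[0,0,0]},
  {"slide":[0,0,-0.04],"turn":[0,0,0]},
  {"slide":[0,0,0],"turn":[0,0,0]},
  {"slide":[0,0,0],"turn":[0,0,0]},
])

```text
clock: 19.52
position: [0.4118, 0.0532, 0.1417]
eef_rot: [[-0.964, 0.267, 0.003], [0.267, 0.964, 0.001], [-0.002, 0.001, -1.0]]
ft_force: [0.6, -0.1, 0.3]
gripper_width: 0.0855
finger_force: 0.0
```

Run:
```python
from h import *
np.set_printoptions(precision=4,suppress=True)
gdelta((.3938,.0572),-15.3,.015)
```

```text
clock 19.525 dpos [-0.0035  0.0001 -0.1387] turn [-0.0409  0.1562  0.1812] q [-57.   5.  47. 125.  -5.  51.  67.]
```

>>> jog_arm([
  {"slide":[-0.003,0,-0.04],"turn":[0,0,0]},
  {"slide":[0,0,-0.05],"turn":[0,0,0]},
  {"slide":[0,0,-0.035],"turn":[0,0,0]},
  {"slide":[0,0,-0.013],"turn":[0,0,0]},
  {"slide":[0,0,0],"turn":[0,0,0]},
  {"slide":[0,0,0],"turn":[0,0,0]},
])

```text
clock: 20.27
position: [0.4089, 0.054, 0.0041]
eef_rot: [[-0.964, 0.267, 0.004], [0.267, 0.964, 0.003], [-0.003, 0.004, -1.0]]
ft_force: [-0.5, -0.4, 1.2]
gripper_width: 0.0855
finger_force: 0.0
```

>>> jog_arm([
  {"slide":[0,0,0],"turn":[0,0,0]},
  {"slide":[0,0,0],"turn":[0,0,0]},
  {"slide":[0,0,0],"turn":[0,0,0]},
  {"slide":[0,0,0],"turn":[0,0,0]},
  {"slide":[0,0,0],"turn":[0,0,0]},
], grip=-1)

```text
clock: 20.9
position: [0.4081, 0.0541, 0.0041]
eef_rot: [[-0.964, 0.267, 0.002], [0.267, 0.964, 0.004], [-0.001, 0.004, -1.0]]
ft_force: [-3.5, 0.7, 15.8]
gripper_width: 0.0535
finger_force: 82.5
```

>>> jog_arm([
  {"slide":[0,0,0.04],"turn":[0,0,0]},
  {"slide":[0,0,0.06],"turn":[0,0,0]},
  {"slide":[0.01,0,0.06],"turn":[0,0,2]},
  {"slide":[0.02,-0.01,0.06],"turn":[0,0,3]},
  {"slide":[0.03,-0.015,0.03],"turn":[0,0,3]},
  {"slide":[0.03,-0.015,0],"turn":[0,0,2.5]},
  {"slide":[0.02,-0.01,0],"turn":[0,0,0]},
  {"slide":[0,0,0],"turn":[0,0,0]},
])

```text
clock: 21.9
position: [0.5169, 0.0026, 0.2508]
eef_rot: [[-0.996, 0.089, -0.0], [0.089, 0.996, -0.0], [0.0, -0.0, -1.0]]
ft_force: [-0.3, 0.7, -2.1]
gripper_width: 0.0536
finger_force: 88.5
```

>>> jog_arm([
  {"slide":[0.015,-0.008,0],"turn":[-0.6,-7,0]},
  {"slide":[0.015,-0.008,0],"turn":[-0.6,-7,0]},
  {"slide":[0.015,-0.008,0],"turn":[-0.6,-7,0]},
  {"slide":[0.015,-0.008,0],"turn":[-0.6,-7,0]},
  {"slide":[0.015,-0.006,0],"turn":[-0.6,-7,0]},
  {"slide":[0.015,-0.006,0],"turn":[-0.6,-7,0]},
  {"slide":[0.01,0,0],"turn":[-0.6,-7,0]},
  {"slide":[0,0,0],"turn":[0,0,0]},
])

```text
clock: 22.9
position: [0.6064, -0.0473, 0.2502]
eef_rot: [[-0.716, 0.099, 0.691], [0.063, 0.995, -0.078], [-0.695, -0.012, -0.719]]
ft_force: [-0.5, 0.1, -2.4]
gripper_width: 0.0537
finger_force: 88.5
```

Run:
```python
from h import *
np.set_printoptions(precision=4,suppress=True)
delta(ry=.0,s=.0148,b=.0049,offs=.06)
```

```text
clock 22.9 w 0.0537 dpos [ 0.0171  0.007  -0.128 ] turn [-0.0298 -7.9873  0.9821] F [-0.5216  0.1217 -2.393 ] q [-62.  -5.  57. 129.  49.  15.  38.]
```

>>> jog_arm([
  {"slide":[0.004,0.002,-0.01],"turn":[0,-2.7,0.3]},
  {"slide":[0.004,0.002,-0.02],"turn":[0,-2.7,0.3]},
  {"slide":[0.005,0.002,-0.03],"turn":[0,-2.6,0.3]},
  {"slide":[0.004,0.001,-0.03],"turn":[0,0,0]},
  {"slide":[0,0,0],"turn":[0,0,0]},
  {"slide":[0,0,0],"turn":[0,0,0]},
])

```text
clock: 23.65
position: [0.6078, -0.0523, 0.1979]
eef_rot: [[-0.663, 0.104, 0.742], [0.058, 0.994, -0.088], [-0.747, -0.015, -0.665]]
ft_force: [-1.0, 0.3, -3.4]
gripper_width: 0.0534
finger_force: 89.0
```

Run:
```python
from h import *
np.set_printoptions(precision=4,suppress=True)
delta(ry=.0,s=.0148,b=.0049)
```

```text
clock 23.65 w 0.0534 dpos [ 0.0628  0.008  -0.1126] turn [ 0.5097 -3.7457  1.2527] F [-0.9959  0.2771 -3.3896] q [-99. -28.  83. 135. 102.  36.  -5.]
```

>>> jog_arm([
  {"slide":[0.015,0,0.015],"turn":[0,0,0]},
  {"slide":[0.015,0,0.015],"turn":[0,0,0]},
  {"slide":[0.015,0.003,0.015],"turn":[0,0,0]},
  {"slide":[0.015,0.003,0],"turn":[0,0,0]},
  {"slide":[0,0,0],"turn":[0,0,0]},
])

```text
clock: 24.28
position: [0.6602, -0.0462, 0.2502]
eef_rot: [[-0.661, 0.104, 0.743], [0.058, 0.994, -0.088], [-0.748, -0.015, -0.664]]
ft_force: [-0.3, -0.1, -2.6]
gripper_width: 0.0535
finger_force: 89.0
```

Run:
```python
from h import *
np.set_printoptions(precision=4,suppress=True)
delta(ry=.0,s=.0148,b=.0049)
```

```text
clock 24.275 w 0.0535 dpos [ 0.0104  0.0019 -0.1649] turn [ 0.5297 -3.6407  1.2366] F [-0.3041 -0.1373 -2.6386] q [-102.  -28.   83.  126.   90.   37.    8.]
```

>>> jog_arm([
  {"slide":[0,0,-0.02],"turn":[0,0,0]},
  {"slide":[0,0,-0.02],"turn":[0,0,0]},
  {"slide":[0,0,0],"turn":[0.2,-1.8,0.6]},
  {"slide":[0,0,0],"turn":[0.2,-1.8,0.6]},
  {"slide":[0,0,0],"turn":[0,0,0]},
])

```text
clock: 24.9
position: [0.6373, -0.0453, 0.2278]
eef_rot: [[-0.618, 0.081, 0.782], [0.048, 0.997, -0.066], [-0.785, -0.003, -0.62]]
ft_force: [-0.6, 0.4, -2.5]
gripper_width: 0.0534
finger_force: 89.1
```

Run:
```python
from h import *
np.set_printoptions(precision=4,suppress=True)
delta(ry=.0,s=.0148,b=.0049)
```

```text
clock 24.9 w 0.0534 dpos [ 0.0332  0.0009 -0.1425] turn [ 0.1751 -0.3004 -0.0882] F [-0.5529  0.3556 -2.4898] q [-100.  -28.   83.  133.  105.   35.   -6.]
```

>>> jog_arm([
  {"slide":[0.01,0,0.03],"turn":[0.6,7,0]},
  {"slide":[0.01,0,0.03],"turn":[0.6,7,0]},
  {"slide":[0,0,0.02],"turn":[0.6,7,0]},
  {"slide":[0,0,0.02],"turn":[0.6,7,0]},
  {"slide":[0,0,0],"turn":[0.6,7,0]},
  {"slide":[0,0,0],"turn":[0.6,7,0]},
  {"slide":[0,0,0],"turn":[0.6,7,0]},
  {"slide":[0,0,0],"turn":[0,0,0]},
])

```text
clock: 25.9
position: [0.5824, -0.0508, 0.3278]
eef_rot: [[-0.978, 0.083, 0.193], [0.076, 0.996, -0.043], [-0.196, -0.028, -0.98]]
ft_force: [0.5, 0.8, -2.2]
gripper_width: 0.0537
finger_force: 89.0
```

Run:
```python
from h import *
np.set_printoptions(precision=4,suppress=True)
delta(ry=.0,s=.0148,b=.0049)
```

```text
clock 25.9 w 0.0537 dpos [ 0.0881  0.0065 -0.2425] turn [ -1.8499 -40.7007   0.5523] F [ 0.5469  0.7996 -2.2205] q [-107.  -28.   83.  100.   36.   76.   56.]
```

>>> jog_arm([
  {"slide":[0.03,0,0.02],"turn":[0.4,5,0]},
  {"slide":[0.04,0,0],"turn":[0.4,5,0]},
  {"slide":[0.04,0,0],"turn":[0.1,1.5,0]},
  {"slide":[0.04,0,0],"turn":[0,0,0]},
  {"slide":[0.04,0,0],"turn":[0,0,0]},
  {"slide":[0,0,0],"turn":[0,0,0]},
])

```text
clock: 26.65
position: [0.589, -0.0399, 0.3951]
eef_rot: [[-0.986, 0.077, 0.15], [0.072, 0.997, -0.037], [-0.152, -0.025, -0.988]]
ft_force: [-1.3, 0.4, -3.9]
gripper_width: 0.0538
finger_force: 89.0
```

Run:
```python
from h import *
np.set_printoptions(precision=4,suppress=True)
delta(ry=.0,s=.0148,b=.0049)
```

```text
clock 26.65 w 0.0538 dpos [ 0.0816 -0.0044 -0.3098] turn [ -2.068  -43.2032   0.1976] F [-1.2994  0.3855 -3.8903] q [-112.  -28.   83.   90.   34.   86.   58.]
```

>>> jog_arm([
  {"slide":[-0.02,0.05,0],"turn":[0,0,0]},
  {"slide":[-0.02,0.05,0],"turn":[0,0,0]},
  {"slide":[-0.02,0.05,0],"turn":[0,0,0]},
  {"slide":[-0.02,0.05,0],"turn":[0,0,0]},
  {"slide":[-0.02,0.05,0],"turn":[0,0,0]},
  {"slide":[0,0,0],"turn":[0,0,0]},
])

```text
clock: 27.4
position: [0.4849, 0.2158, 0.3951]
eef_rot: [[-0.986, 0.066, 0.151], [0.061, 0.997, -0.036], [-0.153, -0.027, -0.988]]
ft_force: [0.3, -0.2, -2.4]
gripper_width: 0.0534
finger_force: 88.9
```

Run:
```python
from h import *
np.set_printoptions(precision=4,suppress=True)
delta(ry=.0,s=.0148,b=.0049)
print(manip.state()["position"])
```

```text
clock 27.4 w 0.0534 dpos [ 0.1857 -0.2602 -0.3099] turn [ -1.7718 -43.2091  -0.3576] F [ 0.3277 -0.2008 -2.3773] q [-127.  -16.   80.   96.   23.   83.   38.]
[0.4849 0.2158 0.3951]
```

```bash
cat > kin.py <<'E'
import numpy as np
from scipy.spatial.transform import Rotation as Rn
from scipy.optimize import least_squares
from itertools import product
D=[([-78.381,22.827,2.584,88.041,-1.071,69.15,-2.905],[.193,.62,.23]),
([-51.7949,-2.4598,19.3953,106.4916,.8054,75.6244,52.6512],[.4025,.1991,.3238]),
([-41.1659,19.2986,25.7062,90.5499,-8.574,72.3594,71.0408],[.5859,.185,.2701]),
([-43.8969,22.6173,24.0705,106.7796,-11.34,52.8884,70.5947],[.5329,.1985,.1186]),
([-48.8391,.6801,26.9337,126.4122,58.7908,23.5017,12.6679],[.6123,.0777,.2507]),
([-55.9791,-2.8596,28.9762,137.7533,98.043,26.6584,-28.1959],[.5731,.0788,.2363])]
def fk(q,sg,P):
    q=np.radians(q); T=np.eye(3); p=np.zeros(3); off=np.array(P).reshape(-1,3)
    p=p+off[0]
    for i in range(7):
        ax='z' if i%2==0 else 'y'
        T=T@Rn.from_euler(ax,sg[i]*q[i]+(P_off[i] if i in P_off else 0)).as_matrix()
        p=p+T@off[i+1]
    return p,T
P_off={}
E
python3 - <<'E'
from kin import *; import kin
from cell import manip
np.set_printoptions(precision=3,suppress=True)
s=manip.state(); D.append((list(s["qpos"]),list(s["position"]))); print(np.array(s["qpos"]))
R0={0:[[-.955,.297,0],[.297,.955,-.002],[0,-.002,-1]],4:[[-.7122,.1145,.6926],[.0691,.9932,-.0932],[-.6986,-.0186,-.7153]],5:[[-.5993,.0895,.7955],[.0469,.996,-.0767],[-.7991,-.0086,-.6011]],6:s["eef_rot"]}
best=[]
for sg in product([1,-1],repeat=7):
    B=[]
    Ts={k:fk(D[k][0],sg,np.zeros(24))[1] for k in R0}
    # R = Rz(a) T Rz(b)
    from scipy.spatial.transform import Rotation as Rn
    f=lambda ab:np.concatenate([(Rn.from_euler('z',ab[0]).as_matrix()@Ts[k]@Rn.from_euler('z',ab[1]).as_matrix()-np.array(R0[k])).ravel() for k in R0])
    r=min((least_squares(f,[a,b]) for a in(0,2,4) for b in (0,2,4)),key=lambda r:r.cost); best.append((r.cost,sg,r.x))
best.sort(key=lambda t:t[0]); [print(b) for b in best[:4]]
sg=best[0][1]; a=best[0][2][0]
# positions: unknown z offsets at 1,3,5,7 links + lateral offsets, linear LSQ
A=[];y=[]
for q,p in D:
    T=Rn.from_euler('z',a).as_matrix(); q=np.radians(q); row=[np.array([[0,0,1.]]).T]
    for i in range(7):
        T=T@Rn.from_euler('z' if i%2==0 else 'y',sg[i]*q[i]).as_matrix()
        if i in(1,3,5): row.append(T[:,[2]]); row.append(T[:,[0]])
    A.append(np.hstack(row)); y.append(p)
A=np.vstack(A); y=np.concatenate(y); x,res,rk,sv=np.linalg.lstsq(A,y,rcond=None); print(x,rk,np.abs(A@x-y).max(),sv)
E
```

```text
[-126.674  -15.774   79.661   95.725   23.424   83.1     37.509]
(np.float64(4.476285684549982e-06), (-1, 1, -1, 1, -1, 1, -1), array([6.283, 7.854]))
(np.float64(4.476285684549996e-06), (-1, -1, -1, -1, -1, -1, -1), array([ 3.142, -1.571]))
(np.float64(0.14241779971563687), (1, 1, 1, 1, 1, 1, 1), array([-0.277, -1.561]))
(np.float64(0.14241779971563695), (1, -1, 1, -1, 1, -1, 1), array([2.864, 7.863]))
[ 0.313  0.534 -0.042  0.52   0.021  0.379  0.001] 7 0.04003833504643761 [5.121 4.249 1.522 1.298 0.617 0.455 0.349]
```

Run:
```python
from kin import *
from cell import manip
np.set_printoptions(precision=3,suppress=True)
s=manip.state(); D.append((list(s["qpos"]),list(s["position"])))
sg=(-1,1,-1,1,-1,1,-1)
for cols in ([0,1,2],[1,2],[0,2],[2]):
    A=[];y=[]
    for q,p in D:
        T=np.eye(3); q=np.radians(q); row=[np.array([[0,0,1.]]).T]
        for i in range(7):
            T=T@Rn.from_euler('z' if i%2==0 else 'y',sg[i]*q[i]).as_matrix()
            if i in(1,3,5): row.append(T[:,cols])
        A.append(np.hstack(row)); y.append(p)
    A=np.vstack(A); y=np.concatenate(y); x,res,rk,sv=np.linalg.lstsq(A,y,rcond=1e-6); print(cols,x,rk,(A@x-y).reshape(-1,3).round(3).tolist(),sv[-2:])
```

```text
[0, 1, 2] [ 0.256  0.    -0.012  0.523  0.    -0.03   0.477 -0.    -0.     0.338] 10 [[0.0, 0.0, 0.001], [-0.0, -0.0, -0.0], [-0.0, -0.0, -0.0], [-0.0, -0.0, -0.0], [-0.0, -0.0, -0.0], [0.0, 0.0, 0.0], [-0.0, 0.0, -0.0]] [0.377 0.214]
[1, 2] [ 0.256 -0.012  0.523 -0.03   0.477 -0.     0.337] 7 [[0.0, 0.0, 0.001], [-0.0, -0.0, -0.0], [-0.0, -0.0, -0.0], [-0.0, -0.0, -0.0], [-0.0, -0.0, -0.0], [0.0, 0.0, -0.0], [-0.0, 0.0, -0.0]] [0.788 0.286]
[0, 2] [ 0.313 -0.042  0.534  0.021  0.52   0.001  0.379] 7 [[-0.04, 0.008, 0.009], [-0.022, 0.02, -0.005], [-0.01, 0.02, 0.004], [-0.023, 0.015, -0.004], [0.001, 0.008, -0.003], [-0.001, 0.002, -0.002], [0.024, 0.011, 0.002]] [0.455 0.349]
[2] [0.293 0.515 0.479 0.37 ] 4 [[-0.042, 0.01, -0.002], [-0.024, 0.035, -0.003], [-0.017, 0.037, -0.007], [-0.02, 0.035, -0.008], [0.003, 0.034, 0.005], [0.003, 0.032, 0.009], [-0.026, 0.015, 0.006]] [0.926 0.426]
```

```bash
cat > sim.py <<'E'
import numpy as np
from scipy.spatial.transform import Rotation as Rn
SG=(-1,1,-1,1,-1,1,-1); OFF={-1:[0,0,.256],1:[0,-.012,.523],3:[0,-.03,.477],5:[0,0,.3375]}
LO=np.array([-161.44,-28.35,-78.24,0,-78.03,13.02,-168.23]); HI=np.array([161.44,127.94,83.42,140.83,258.03,114.36,168.23])
RB=Rn.from_euler('z',7.854).as_matrix()
def fk(q,jac=False):
    q=np.radians(q); T=np.eye(3); p=np.array(OFF[-1],float); ax=[];pts=[]
    for i in range(7):
        v=np.array([0,0,1.]) if i%2==0 else np.array([0,1.,0]); ax.append(SG[i]*(T@v)); pts.append(p.copy())
        T=T@Rn.from_rotvec(v*SG[i]*q[i]).as_matrix()
        if i in OFF: p=p+T@OFF[i]
    if not jac: return p,T@RB
    J=np.array([np.r_[np.cross(a,p-o),a] for a,o in zip(ax,pts)]).T
    return p,T@RB,J
def go(q,dp,rv,n=20,lam=1e-3,bias=None,kb=0.0,W=np.ones(7)):
    """move q through relative pose (dp m, rv deg world) with pinv steps"""
    q=np.array(q,float); p0,R0,_=fk(q,True); dp=np.array(dp,float); rv=np.array(rv,float)
    for k in range(1,n+1):
        Pt=p0+dp*k/n; Rt=Rn.from_rotvec(rv*k/n,degrees=True).as_matrix()@R0
        for _ in range(2):
            p,R,J=fk(q,True); e=np.r_[Pt-p,Rn.from_matrix(Rt@R.T).as_rotvec()]
            free=np.ones(7,bool)
            for _ in range(4):
                Jf=J*free
                dq=np.degrees(Jf.T@np.linalg.solve(Jf@Jf.T+lam**2*np.eye(6),e))
                bad=free&(((q+dq)>HI)|((q+dq)<LO))
                if not bad.any(): break
                free&=~bad
            q=np.clip(q+dq,LO,HI)
    return q
E
python3 - <<'E'
from sim import *
np.set_printoptions(precision=1,suppress=True)
q=[-78.381,22.827,2.584,88.041,-1.071,69.15,-2.905]; p,R=fk(q); print(p,R)
q1=[-51.79,-2.46,19.40,106.49,.81,75.62,52.65]; p1,R1=fk(q1)
print(go(q,p1-p,Rn.from_matrix(R1@R.T).as_rotvec(degrees=True)),q1)
qa=[-41.17,19.3,25.71,90.55,-8.57,72.36,71.04]; qb=[-43.9,22.6,24.07,106.78,-11.34,52.89,70.6]; pa,Ra=fk(qa);pb,Rb=fk(qb)
print(go(qa,pb-pa,Rn.from_matrix(Rb@Ra.T).as_rotvec(degrees=True)),qb)
print(go(q1,pa-p1,Rn.from_matrix(Ra@R1.T).as_rotvec(degrees=True)),qa)
qc=[-48.84,.68,26.93,126.41,58.79,23.5,12.67]; pc,Rc=fk(qc)
r=go(qc,[.0182,.0002,-.0875],[.3,-7.8,1.8]); print(r,[-42,13,23,135,132,22,-64])
r=go([-42,13,23,135,132,22,-64],[.045,-.0027,-.0743],[0,0,0]); print(r,[-31.,26,14,131,148,28,-81])
r=go([-57,-10,31,126,29,53,32],[-.0457,.0189,-.0981],[10.6,19.4,.7]); print(r,[-57,5,47,125,-5,51,67])
r=go([-57,5,47,125,-5,51,67],[.105,-.05,.109],[0,0,10.5]); r=go(r,[.09,-.05,0],[-3.7,-43.5,0]); print(r,[-62,-5,57,129,49,15,38])
E
```

```text
[0.2 0.6 0.2] [[-1.   0.3  0. ]
 [ 0.3  1.   0. ]
 [-0.   0.  -1. ]]
[-52.2  -2.5  19.8 106.5   0.8  75.6  52.6] [-51.79, -2.46, 19.4, 106.49, 0.81, 75.62, 52.65]
[-43.2  22.5  23.2 106.8 -10.9  52.9  70.2] [-43.9, 22.6, 24.07, 106.78, -11.34, 52.89, 70.6]
[-40.6  19.2  24.9  90.5  -8.3  72.3  70.8] [-41.17, 19.3, 25.71, 90.55, -8.57, 72.36, 71.04]
[-39.7  13.   19.8 134.4 130.4  22.2 -62.2] [-42, 13, 23, 135, 132, 22, -64]
[-30.4  25.8  13.7 131.3 148.4  28.4 -81. ] [-31.0, 26, 14, 131, 148, 28, -81]
[-53.7   5.5  42.9 125.5  -5.1  50.8  66.6] [-57, 5, 47, 125, -5, 51, 67]
[-76.4  -7.2  71.6 128.7  49.1  14.8  39.1] [-62, -5, 57, 129, 49, 15, 38]
```

```bash
cat > plan.py <<'E'
from sim import *
XR=np.array([.9965,-.083,0]); YR=np.array([.083,.9965,0]); F=np.array([.6187,-.04,.012]); Z=np.array([0,0,1.])
def place(ry,s,b,up=0.,off=0.,lean=38.,top=False):
    l=np.radians(lean); u=np.sin(l)*XR+np.cos(l)*Z; n=np.cos(l)*XR-np.sin(l)*Z
    return F+YR*ry+u*(.075+s)+n*(b-.009-off)+Z*up, np.c_[-u,YR,n]
def down(x,y,z,yaw,pitch=0.):
    a=np.radians(yaw); X=np.array([np.cos(a),np.sin(a),0]); R=np.c_[-X,[-X[1],X[0],0],[0,0,-1]]
    return np.array([x,y,z]), Rn.from_rotvec(-pitch*R[:,1],degrees=True).as_matrix()@R
def to(q,P,R,n=12):
    p,R0=fk(q); r=go(q,P-p,Rn.from_matrix(R@R0.T).as_rotvec(degrees=True),n=n)
    p,R1=fk(r); return r,np.linalg.norm(P-p)+np.linalg.norm(R-R1)
def marg(q): return np.minimum(q-LO,HI-q).min()
E
cat > s1.py <<'E'
from plan import *; import time
np.set_printoptions(precision=3,suppress=True)
from cell import manip
q0=np.array(manip.state()["qpos"]); rng=np.random.default_rng(0); best=[]; t=time.time()
pre=place(0,.0148,.0049,up=.13,off=.02); fin=place(0,.0148,.0049)
while time.time()-t<240:
    k=rng.integers(1,4); W=[]; q=q0; m=99; e=0
    for _ in range(k):
        r=rng.uniform(.4,.8); a=np.radians(rng.uniform(-30,40)); w=(r*np.cos(a),r*np.sin(a),rng.uniform(.38,.55),rng.uniform(-40,40),rng.uniform(0,40)); W.append(w)
        q,ee=to(q,*down(*w)); m=min(m,marg(q)); e=max(e,ee)
        if e>.01: break
    if e>.01: continue
    for g in (pre,fin):
        q,ee=to(q,*g); m=min(m,marg(q)); e=max(e,ee)
    if e>.01: continue
    best.append((m,W,q))
best.sort(key=lambda b:-b[0])
print(len(best))
for b in best[:5]: print(b[0],np.array(b[1]),b[2])
E
python3 s1.py
```

```text
45
5.226360236625606 [[  0.458   0.338   0.529 -23.972  38.055]
 [  0.696   0.125   0.386 -10.082   8.082]
 [  0.726   0.15    0.458   9.092  36.063]] [ 48.696  39.332 -61.727 131.181 135.998  42.715 -31.953]
2.5621950064878476 [[  0.464   0.2     0.458   4.589  25.823]
 [  0.393   0.193   0.541 -28.82   28.295]
 [  0.759   0.216   0.467 -19.752  39.727]] [ 45.867  36.849 -57.805 131.234 137.753  40.708 -35.855]
2.3734916560729165 [[  0.545  -0.239   0.428  24.325  29.399]
 [  0.502   0.252   0.462  21.268  14.712]
 [  0.686   0.019   0.383 -32.081  30.974]] [ 43.8    35.312 -55.044 131.274 139.036  39.461 -38.514]
1.6854224456256581 [[  0.484  -0.171   0.463  38.354  39.529]
 [  0.418   0.101   0.392  16.785   5.649]
 [  0.795  -0.031   0.417 -21.581  32.923]] [ 48.212  38.871 -61.042 131.19  136.298  42.343 -32.646]
1.3407118367421909 [[  0.479   0.012   0.469  -9.765  28.761]
 [  0.475   0.208   0.518   1.781  11.281]
 [  0.725   0.11    0.391 -32.511  29.046]] [ 49.384  40.016 -62.712 131.169 135.572  43.267 -30.948]
```

```bash
sed -i 's/+.03\*abs(q\[2\])/+.1*abs(q[2]-10)/; s/for K in (1,2): solve(q0,goals,K,maxiter=40)/[solve(q0,goals,K,maxiter=m,seed=s) for K,m,s in ((3,90,1),(4,90,2))]/' s2.py; time timeout 570 python3 s2.py
```

```text
cost 17.47239763143607
[[  0.463   0.084   0.364  30.898  41.066]
 [  0.64    0.224   0.391   0.039  28.374]
 [  0.63    0.136   0.381 -39.555  43.639]]
[ 2.527  6.959 33.948  7.192  6.498]
[[-35.253 -25.809  21.919 126.891  -4.794  38.044 111.646]
 [-26.944   6.443  -2.893  94.112  17.001  55.506  53.596]
 [-36.225   8.59   -0.634  99.431  46.531  67.804  -3.225]
 [-25.475   2.713   9.226 133.638 107.376  20.978 -32.105]
 [ -1.82   24.488  -1.119 132.383 167.1    29.28  -83.032]]
cost 22.082802530819357
[[  0.402   0.006   0.463   7.866  18.069]
 [  0.654   0.021   0.447   4.615  -2.82 ]
 [  0.63    0.157   0.458  38.509  32.235]
 [  0.455   0.266   0.435 -16.957  42.264]]
[ 2.995  7.875 19.704 17.353  4.635  4.118]
[[-45.113 -25.355  22.775 106.2    14.37   79.858  74.647]
 [-31.822  26.596  44.621  63.951 -17.835  98.862 102.267]
 [-46.052   1.032  36.808  93.482 -18.517  58.173 125.065]
 [-49.585  -6.537  -9.648 107.463  42.066  72.418   2.904]
 [-29.948   3.046  14.888 132.862 109.485  17.655 -33.484]
 [ -4.554  24.56    2.017 132.455 168.928  29.154 -85.584]]
real	5m44.615s
user	21m47.995s
sys	0m0.573s
```

```bash
cat > d.py <<'E'
import sys; from plan import *; from cell import manip
np.set_printoptions(precision=4,suppress=True)
def d(g):
    s=manip.state(); P,R=g; dp=P-s["position"]; rv=Rn.from_matrix(R@np.array(s["eef_rot"]).T).as_rotvec(degrees=True)
    print("t",s["clock"],"pos",s["position"],"w",round(s["gripper_width"],4),"q",np.round(s["qpos"],1)); print("dp",dp,"rv",rv)
if __name__=="__main__":
    a=eval(sys.argv[1]); d(a)
E
python3 d.py "down(.463,.084,.364,30.9,41.07)"
```

```text
t 27.4 pos [0.4849 0.2158 0.3951] w 0.0534 q [-126.7  -15.8   79.7   95.7   23.4   83.1   37.5]
dp [-0.0219 -0.1318 -0.0311] rv [  9.1529 -31.5246  34.1748]
```

>>> jog_arm([
  {"slide":[-0.0014,-0.0082,-0.0019],"turn":[0.57,-1.97,2.14]},
  {"slide":[-0.0014,-0.0082,-0.0019],"turn":[0.57,-1.97,2.14]},
  {"slide":[-0.0014,-0.0082,-0.0019],"turn":[0.57,-1.97,2.14]},
  {"slide":[-0.0014,-0.0082,-0.0019],"turn":[0.57,-1.97,2.14]},
  {"slide":[-0.0014,-0.0082,-0.0019],"turn":[0.57,-1.97,2.14]},
  {"slide":[-0.0014,-0.0082,-0.0019],"turn":[0.57,-1.97,2.14]},
  {"slide":[-0.0014,-0.0082,-0.0019],"turn":[0.57,-1.97,2.14]},
  {"slide":[-0.0014,-0.0082,-0.0019],"turn":[0.57,-1.97,2.14]},
])

```text
clock: 28.4
position: [0.4772, 0.1429, 0.3789]
eef_rot: [[-0.889, -0.223, 0.4], [-0.19, 0.974, 0.122], [-0.417, 0.033, -0.908]]
ft_force: [1.1, 0.2, -3.3]
gripper_width: 0.0539
finger_force: 89.0
```

```bash
python3 d.py "down(.463,.084,.364,30.9,41.07)"
```

```text
t 28.4 pos [0.4772 0.1429 0.3789] w 0.0539 q [-89.8 -27.5  44.7 113.4  33.2  66.5  49.6]
dp [-0.0142 -0.0589 -0.0149] rv [  4.3931 -15.9634  17.5939]
```

>>> jog_arm([
  {"slide":[-0.0018,-0.0074,-0.0019],"turn":[0.55,-2.0,2.2]},
  {"slide":[-0.0018,-0.0074,-0.0019],"turn":[0.55,-2.0,2.2]},
  {"slide":[-0.0018,-0.0074,-0.0019],"turn":[0.55,-2.0,2.2]},
  {"slide":[-0.0018,-0.0074,-0.0019],"turn":[0.55,-2.0,2.2]},
  {"slide":[-0.0018,-0.0074,-0.0019],"turn":[0.55,-2.0,2.2]},
  {"slide":[-0.0018,-0.0074,-0.0019],"turn":[0.55,-2.0,2.2]},
  {"slide":[-0.0018,-0.0074,-0.0019],"turn":[0.55,-2.0,2.2]},
  {"slide":[-0.0018,-0.0074,-0.0019],"turn":[0.55,-2.0,2.2]},
])

```text
clock: 29.4
position: [0.4622, 0.0838, 0.363]
eef_rot: [[-0.647, -0.514, 0.563], [-0.388, 0.858, 0.337], [-0.656, -0.001, -0.755]]
ft_force: [-0.7, -0.0, -2.6]
gripper_width: 0.0535
finger_force: 89.0
```

```bash
python3 d.py "down(.64,.224,.391,0,28.4)"
```

```text
t 29.4 pos [0.4622 0.0838 0.363 ] w 0.0535 q [-43.5 -28.2  26.5 127.1   3.2  38.5 103.8]
dp [0.1778 0.1402 0.028 ] rv [ -3.3697  12.2943 -30.8026]
```

8 rows for leg 2.

>>> jog_arm([
  {"slide":[0.0222,0.0175,0.0035],"turn":[-0.42,1.54,-3.85]},
  {"slide":[0.0222,0.0175,0.0035],"turn":[-0.42,1.54,-3.85]},
  {"slide":[0.0222,0.0175,0.0035],"turn":[-0.42,1.54,-3.85]},
  {"slide":[0.0222,0.0175,0.0035],"turn":[-0.42,1.54,-3.85]},
  {"slide":[0.0222,0.0175,0.0035],"turn":[-0.42,1.54,-3.85]},
  {"slide":[0.0222,0.0175,0.0035],"turn":[-0.42,1.54,-3.85]},
  {"slide":[0.0222,0.0175,0.0035],"turn":[-0.42,1.54,-3.85]},
  {"slide":[0.0222,0.0175,0.0035],"turn":[-0.42,1.54,-3.85]},
])

```text
clock: 30.4
position: [0.641, 0.2247, 0.3911]
eef_rot: [[-0.88, 0.004, 0.474], [0.003, 1.0, -0.003], [-0.474, -0.001, -0.88]]
ft_force: [0.1, -0.7, -1.3]
gripper_width: 0.0532
finger_force: 89.0
```

```bash
python3 d.py "down(.63,.136,.381,-39.6,43.6)"
```

```text
t 30.4 pos [0.641  0.2247 0.3911] w 0.0532 q [-36.5   6.6   7.5  94.1  15.5  55.3  54.5]
dp [-0.011  -0.0887 -0.0101] rv [ -5.2549 -14.6754 -39.1492]
```

```bash
cat > chk.py <<'E'
from s2 import *
from cell import manip
def chk(gs,q=None):
    q=np.array(manip.state()["qpos"]) if q is None else q
    for g in gs:
        q,m,e,js,l=leg(q,*g); print("marg %.1f err %.4f js %.1f"%(m,e,js),np.round(q,1))
    return q
E
python3 - <<'E'
from chk import *
a=[place(0,.0148,.0049,up=.13,off=.02),place(0,.0148,.0049)]
chk(a); chk([down(.63,.136,.381,-39.6,43.6)]+a)
from d import d; d(a[0])
E
```

```text
marg 2.3 err 0.1181 js 24.6 [-28.6  -0.6  16.7 130.5  90.3  15.3 -10.7]
marg 0.6 err 0.0001 js 17.9 [  6.2  24.6 -10.3 132.2 161.9  29.9 -75.7]
marg 34.0 err 0.0000 js 7.1 [-45.7   8.5  10.1  99.7  44.9  66.6  -2.2]
marg 7.4 err 0.1727 js 9.9 [-35.3  -3.5  19.7 133.1  89.9  20.5 -11.9]
marg 3.1 err 0.0001 js 19.1 [ -8.8  24.8   6.9 132.6 171.8  29.  -89.6]
t 30.4 pos [0.641  0.2247 0.3911] w 0.0532 q [-36.5   6.6   7.5  94.1  15.5  55.3  54.5]
dp [ 0.0138 -0.2678 -0.1635] rv [ -0.9733 -23.6703  -4.4791]
```

>>> jog_arm([
  {"slide":[-0.0014,-0.011,-0.0013],"turn":[-0.66,-1.83,-4.9]},
  {"slide":[-0.0014,-0.011,-0.0013],"turn":[-0.66,-1.83,-4.9]},
  {"slide":[-0.0014,-0.011,-0.0013],"turn":[-0.66,-1.83,-4.9]},
  {"slide":[-0.0014,-0.011,-0.0013],"turn":[-0.66,-1.83,-4.9]},
  {"slide":[-0.0014,-0.011,-0.0013],"turn":[-0.66,-1.83,-4.9]},
  {"slide":[-0.0014,-0.011,-0.0013],"turn":[-0.66,-1.83,-4.9]},
  {"slide":[-0.0014,-0.011,-0.0013],"turn":[-0.66,-1.83,-4.9]},
  {"slide":[-0.0014,-0.011,-0.0013],"turn":[-0.66,-1.83,-4.9]},
])

```text
clock: 31.4
position: [0.629, 0.1364, 0.3808]
eef_rot: [[-0.556, 0.638, 0.532], [0.461, 0.77, -0.441], [-0.692, -0.0, -0.722]]
ft_force: [-0.6, 0.3, -2.4]
gripper_width: 0.0537
finger_force: 89.0
```

Run:
```python
from chk import *
from d import d
for up,off in ((.13,.02),(.13,0),(.18,0),(.1,0)):
    print(up,off); a=[place(0,.0148,.0049,up=up,off=off),place(0,.0148,.0049,up=.05),place(0,.0148,.0049)]
    chk(a)
d(place(0,.0148,.0049,up=.13));
```

```text
0.13 0.02
marg 7.5 err 0.1735 js 9.9 [-35.2  -3.5  19.6 133.2  90.   20.5 -12.1]
marg 2.1 err 0.0001 js 18.8 [ -9.7  18.2   7.8 131.6 169.   21.6 -86. ]
marg 8.3 err 0.0001 js 2.5 [ -7.8  24.7   5.8 132.5 171.2  29.1 -88.7]
0.13 0
marg 4.1 err 0.0010 js 71.6 [ 43.9  13.4 -51.3 127.3 119.9  17.7 -29.8]
marg 9.2 err 0.0001 js 5.7 [ 44.1  26.4 -54.5 130.3 133.6  31.3 -37.8]
marg 9.5 err 0.0001 js 2.8 [ 42.8  34.6 -53.7 131.3 139.7  38.9 -39.8]
0.18 0
marg 0.1 err 0.0943 js 11.6 [-25.2  -0.8  17.1 125.2  67.4  13.1  15.1]
marg 0.1 err 0.0002 js 86.9 [ 52.1  32.  -65.3 130.2 128.3  36.4 -28.2]
marg 9.7 err 0.0001 js 2.8 [ 49.6  40.2 -63.  131.2 135.5  43.4 -30.7]
0.1 0
marg 3.2 err 0.0003 js 43.5 [ 19.2  13.  -24.2 129.2 141.3  17.  -54. ]
marg 6.5 err 0.0001 js 2.6 [ 21.5  19.6 -27.5 130.8 147.8  24.6 -58.9]
marg 9.1 err 0.0001 js 2.5 [ 22.2  26.6 -28.7 131.8 152.2  32.1 -61.2]
t 31.4 pos [0.629  0.1364 0.3808] w 0.0537 q [-45.8   8.5   9.9  99.9  45.2  66.7  -2.5]
dp [ 0.0415 -0.1807 -0.1655] rv [-3.1458 -7.7604 34.8192]
```

```bash
cat > s3.py <<'E'
from s2 import *
from cell import manip
q0=np.array(manip.state()["qpos"])
goals=[place(0,.0148,.0049,up=.07),place(0,.0148,.0049)]
b=[(.5,.75),(-.25,.2),(.25,.42),(-70,20),(10,65)]
solve(q0,goals,1,b,maxiter=25); solve(q0,goals,2,b,maxiter=45)
E
time python3 s3.py
```

```text
cost 3.951947980529104
[[  0.647  -0.075   0.255 -28.106  63.366]]
[8.895 5.633 8.321]
[[-35.181   9.126  20.52  131.935 108.746  38.057 -49.24 ]
 [ -9.719  15.637   7.772 131.035 166.731  18.653 -83.368]
 [ -6.647  24.66    4.424 132.509 170.356  29.085 -87.569]]
cost 3.5941978990007875
[[  0.634   0.139   0.351 -69.574  57.214]
 [  0.628   0.092   0.303  -4.46   62.705]]
[25.408  7.412  5.49   8.195]
[[-50.466  26.941  13.763  87.557  47.552  88.952 -27.78 ]
 [-43.717  -1.164  17.468 133.418 111.209  29.324 -38.892]
 [-14.71   15.928  13.413 131.16  170.83   18.51  -88.214]
 [-11.474  25.038   9.998 132.635 173.76   29.014 -92.274]]
real	0m35.024s
user	2m9.403s
sys	0m0.278s
```

```bash
python3 d.py "down(.647,-.075,.255,-28.1,63.4)"
```

```text
t 31.4 pos [0.629  0.1364 0.3808] w 0.0537 q [-45.8   8.5   9.9  99.9  45.2  66.7  -2.5]
dp [ 0.018  -0.2114 -0.1258] rv [-10.9509 -16.3496  11.4299]
```

>>> jog_arm([
  {"slide":[0.0022,-0.0264,-0.0157],"turn":[-1.37,-2.04,1.43]},
  {"slide":[0.0022,-0.0264,-0.0157],"turn":[-1.37,-2.04,1.43]},
  {"slide":[0.0022,-0.0264,-0.0157],"turn":[-1.37,-2.04,1.43]},
  {"slide":[0.0022,-0.0264,-0.0157],"turn":[-1.37,-2.04,1.43]},
  {"slide":[0.0022,-0.0264,-0.0157],"turn":[-1.37,-2.04,1.43]},
  {"slide":[0.0022,-0.0264,-0.0157],"turn":[-1.37,-2.04,1.43]},
  {"slide":[0.0022,-0.0264,-0.0157],"turn":[-1.37,-2.04,1.43]},
  {"slide":[0.0022,-0.0264,-0.0157],"turn":[-1.37,-2.04,1.43]},
])

```text
clock: 32.4
position: [0.6466, -0.0748, 0.255]
eef_rot: [[-0.397, 0.466, 0.79], [0.209, 0.885, -0.417], [-0.893, -0.0, -0.449]]
ft_force: [0.9, -0.2, -1.7]
gripper_width: 0.0533
finger_force: 89.1
```

Run:
```python
from chk import *
from d import d
a=[place(0,.0148,.0049,up=.07),place(0,.0148,.0049)]
chk(a); d(a[0])
```

```text
marg 5.6 err 0.0001 js 11.7 [ -9.8  15.6   7.9 131.  166.8  18.7 -83.4]
marg 8.3 err 0.0001 js 3.5 [ -6.7  24.7   4.5 132.5 170.4  29.1 -87.6]
t 32.4 pos [ 0.6466 -0.0748  0.255 ] w 0.0533 q [-35.2   9.   20.6 132.1 109.2  37.8 -49.4]
dp [ 0.024   0.0305 -0.0997] rv [ 3.2203 10.9243 22.9627]
```

>>> jog_arm([
  {"slide":[0.003,0.0038,-0.0125],"turn":[0.4,1.36,2.87]},
  {"slide":[0.003,0.0038,-0.0125],"turn":[0.4,1.36,2.87]},
  {"slide":[0.003,0.0038,-0.0125],"turn":[0.4,1.36,2.87]},
  {"slide":[0.003,0.0038,-0.0125],"turn":[0.4,1.36,2.87]},
  {"slide":[0.003,0.0038,-0.0125],"turn":[0.4,1.36,2.87]},
  {"slide":[0.003,0.0038,-0.0125],"turn":[0.4,1.36,2.87]},
  {"slide":[0.003,0.0038,-0.0125],"turn":[0.4,1.36,2.87]},
  {"slide":[0.003,0.0038,-0.0125],"turn":[0.4,1.36,2.87]},
])

```text
clock: 33.4
position: [0.6701, -0.0437, 0.1544]
eef_rot: [[-0.616, 0.083, 0.784], [0.05, 0.997, -0.065], [-0.786, -0.001, -0.618]]
ft_force: [0.3, -0.9, -2.2]
gripper_width: 0.0538
finger_force: 89.0
```

Run:
```python
from chk import *
from d import d
d(place(0,.0148,.0049))
import cv2; im=manip.get_image("side"); cv2.imwrite("pics/s6.png",cv2.resize(im["image"][120:340,220:440,::-1],None,fx=2.5,fy=2.5,interpolation=2))
```

```text
t 33.4 pos [ 0.6701 -0.0437  0.1544] w 0.0538 q [ -9.6  15.7   7.5 131.  166.3  18.5 -82.9]
dp [ 0.0005 -0.0006 -0.0691] rv [ 0.0351 -0.1665 -0.0282]
```

View pics/s6.png

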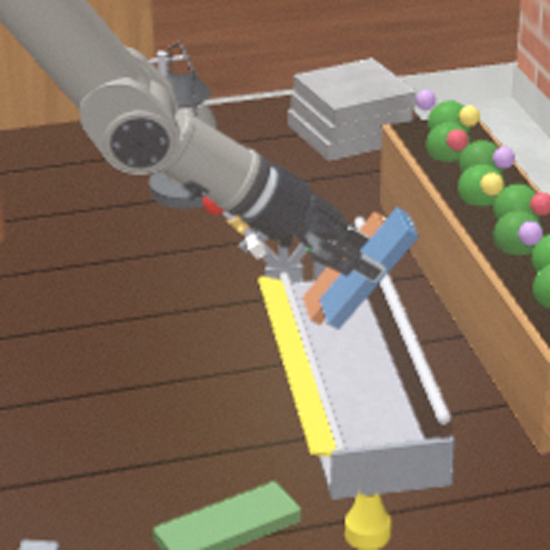

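>>> jog_arm([
  {"slide":[0,0,-0.02],"turn":[0,0,0]},
  {"slide":[0,0,-0.02],"turn":[0,0,0]},
  {"slide":[0,0,-0.016],"turn":[0,0,0]},
  {"slide":[0,0,-0.007],"turn":[0,0,0]},
  {"slide":[0,0,-0.002],"turn":[0,0,0]},
  {"slide":[0,0,-0.001],"turn":[0,0,0]},
  {"slide":[0,0,0],"turn":[0,0,0]},
])

```text
clock: 34.33
position: [0.6714, -0.0438, 0.0912]
eef_rot: [[-0.611, 0.085, 0.787], [0.052, 0.996, -0.067], [-0.79, -0.0, -0.613]]
ft_force: [0.4, 0.0, -2.7]
gripper_width: 0.0539
finger_force: 89.0
```

>>> jog_arm([
  {"slide":[0,0,-0.001],"turn":[0,0,0]},
  {"slide":[0,0,-0.001],"turn":[0,0,0]},
  {"slide":[0,0,-0.001],"turn":[0,0,0]},
  {"slide":[0,0,0],"turn":[0,0,0]},
])

```text
clock: 34.83
position: [0.671, -0.0438, 0.0874]
eef_rot: [[-0.612, 0.085, 0.786], [0.052, 0.996, -0.067], [-0.789, -0.0, -0.614]]
ft_force: [0.1, 0.5, -2.8]
gripper_width: 0.0536
finger_force: 89.0
```

>>> jog_arm([
  {"slide":[0.0005,0,-0.001],"turn":[0,0,0]},
  {"slide":[0.0005,0,-0.001],"turn":[0,0,0]},
  {"slide":[0.0005,0,-0.001],"turn":[0,0,0]},
  {"slide":[0,0,0],"turn":[0,0,0]},
])

```text
clock: 35.33
position: [0.6725, -0.0438, 0.0844]
eef_rot: [[-0.612, 0.085, 0.786], [0.052, 0.996, -0.067], [-0.789, -0.0, -0.614]]
ft_force: [-0.2, 0.6, -2.5]
gripper_width: 0.0538
finger_force: 89.0
```

>>> jog_arm([
  {"slide":[0.0005,0,-0.001],"turn":[0,0,0]},
  {"slide":[0.0005,0,-0.001],"turn":[0,0,0]},
  {"slide":[0,0,0],"turn":[0,0,0]},
])

```text
clock: 35.7
position: [0.673, -0.0438, 0.0838]
eef_rot: [[-0.61, 0.085, 0.788], [0.052, 0.996, -0.067], [-0.791, -0.0, -0.612]]
ft_force: [-12.9, 0.8, 9.8]
gripper_width: 0.0539
finger_force: 91.2
```

>>> jog_arm([
  {"slide":[0,0,0],"turn":[0,0,0]},
  {"slide":[0,0,0],"turn":[0,0,0]},
  {"slide":[0,0,0],"turn":[0,0,0]},
  {"slide":[-0.012,0.001,0.0095],"turn":[0,0,0]},
  {"slide":[-0.016,0.0013,0.0125],"turn":[0,0,0]},
  {"slide":[-0.016,0.0013,0.02],"turn":[0,0,0]},
  {"slide":[-0.01,0,0.04],"turn":[0,0,0]},
  {"slide":[0,0,0],"turn":[0,0,0]},
], grip=1)

```text
clock: 36.7
position: [0.6201, -0.0402, 0.1688]
eef_rot: [[-0.606, 0.085, 0.791], [0.053, 0.996, -0.067], [-0.794, 0.002, -0.608]]
ft_force: [-0.1, -0.3, 0.5]
gripper_width: 0.0856
finger_force: 0.0
```

```bash
cat > s4.py <<'E'
from s2 import *
from cell import manip
import h
if __name__=="__main__":
    s=manip.state(); print(s["clock"],s["position"],s["gripper_width"]); t=h.tile(4,"top"); print(t, h.knob())
    q0=np.array(manip.state()["qpos"]); a=np.radians(t["yaw"]); x=t["c"][0]+.012*np.cos(a); y=t["c"][1]+.012*np.sin(a)
    goals=[down(x,y,.15,t["yaw"]),down(x,y,.006,t["yaw"]),down(x,y,.25,t["yaw"])]
    solve(q0,goals,1,[(.45,.65),(-.25,.1),(.25,.42),(-40,40),(0,55)],maxiter=25)
    im=manip.get_image("side"); import cv2; cv2.imwrite("pics/s7.png",cv2.resize(im["image"][120:340,220:440,::-1],None,fx=2.5,fy=2.5,interpolation=2))
E
python3 s4.py
```

```text
36.7 [ 0.62  -0.04   0.169] 0.08562785422369923
{'n': 713, 'c': (0.4289, -0.2837), 'size': (148, 56), 'yaw': 15.7, 'z': 0.0185} (array([0.526, 0.195, 0.14 ]), array([-0.112,  0.227]), 90, 'theta~', np.float64(-0.673316605119622), 'tips', array([0.512, 0.181, 0.129]), array([0.541, 0.213, 0.152]))
cost 6.187869382109631
[[  0.631  -0.206   0.262 -38.803  50.649]]
[ 3.046  6.957 19.299 20.621]
[[-33.182   7.152  35.845 123.404  73.447  25.38  -10.017]
 [  5.094  15.897  26.964 111.312  -8.747  54.761 141.94 ]
 [ 10.082  28.414  21.992 116.97  -16.974  37.616 148.931]
 [  2.609   9.694  28.715 104.57   -5.043  66.989 138.654]]
```

View pics/s7.png

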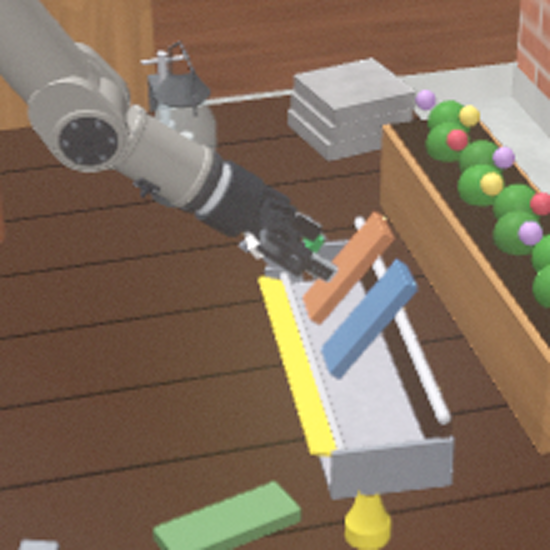

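```bash
cat > s5.py <<'E'
from chk import *
from d import d
c=(.4289,-.2837); yaw=15.9; a=np.radians(yaw); x=c[0]+.012*np.cos(a); y=c[1]+.012*np.sin(a)
def placeT(ry,s,b,t,up=0,**k):
    P,R=place(ry,s,b,up=up,**k); return P,Rn.from_rotvec(t*YR,degrees=True).as_matrix()@R
def mid(t): return down(.55,-.12,.3,0,20-t)
if __name__=="__main__":
  for t in (15,20,25,30):
    print("tilt",t); chk([mid(20),down(.5,-.2,.3,yaw,-t/2),down(x,y,.15,yaw,-t),down(x,y,.01,yaw,-t),down(x,y,.25,yaw,-t),down(.58,-.2,.27,-4.75,10-t/2),placeT(-.12,.012,-.001,t,up=.08),placeT(-.12,.012,-.001,t)])
E
python3 s5.py
```

```text
tilt 15
marg 0.0 err 1.0528 js 36.4 [  7.2  29.3   8.3 140.8 201.8  19.5 -98.5]
marg 0.0 err 0.8925 js 20.1 [ 10.   49.6  12.2 140.8 201.8  19.5 -77.5]
marg 0.3 err 0.6413 js 41.0 [  -8.4   51.8   35.2  140.5  254.5   17.6 -131.7]
marg 0.6 err 0.4874 js 0.5 [  -7.    54.7   33.2  140.   254.5   17.6 -131.6]
marg 0.9 err 0.7420 js 0.5 [  -6.3   51.8   37.2  140.   254.5   17.6 -127.9]
marg 0.1 err 0.7037 js 1.9 [   4.6   33.5   27.1  140.4  254.5   17.6 -141.2]
marg 0.7 err 0.1321 js 2.1 [  -9.6   20.6   29.9  126.7  254.5   17.6 -158.6]
marg 0.0 err 0.0067 js 6.3 [  -6.9   23.8   23.5  123.2  258.    13.7 -165.3]
tilt 20
marg 0.0 err 1.0528 js 36.4 [  7.2  29.3   8.3 140.8 201.8  19.5 -98.5]
marg 0.0 err 0.9127 js 21.2 [  9.7  51.6  13.4 140.8 201.8  19.5 -77.1]
marg 0.3 err 0.6843 js 41.0 [  -9.2   56.    35.8  140.6  253.6   17.2 -131.3]
marg 0.1 err 0.5336 js 0.3 [  -8.4   58.4   34.   140.7  253.6   17.2 -131.3]
marg 0.1 err 0.7760 js 0.6 [  -7.    55.7   38.5  140.7  253.6   17.2 -126.5]
marg 0.1 err 0.7258 js 2.0 [   3.1   35.8   27.3  140.6  253.6   17.2 -141.9]
marg 0.5 err 0
[... 683 characters left out ...]
]
marg 2.4 err 0.2112 js 1.2 [   1.8   29.2   20.5  126.1  255.7   17.5 -155.2]
tilt 30
marg 0.0 err 1.0528 js 36.4 [  7.2  29.3   8.3 140.8 201.8  19.5 -98.5]
marg 0.0 err 0.9542 js 22.1 [  9.   55.6  15.8 140.8 201.8  19.5 -76.4]
marg 0.4 err 0.7385 js 43.4 [ -12.    66.2   38.7  140.4  257.5   17.7 -135.9]
marg 0.0 err 0.6154 js 0.2 [ -11.2   66.7   36.8  140.8  257.5   17.7 -135.8]
marg 0.0 err 0.8348 js 0.8 [  -9.6   64.8   42.1  140.8  257.5   17.7 -130.7]
marg 0.5 err 0.7670 js 3.6 [   2.8   40.4   28.5  140.   257.5   17.1 -144.9]
marg 0.5 err 0.3809 js 1.8 [   3.9   27.    20.4  129.8  257.5   17.1 -153.2]
marg 0.5 err 0.2999 js 1.0 [   6.5   31.1   17.7  127.2  257.5   17.1 -153.2]
```

```bash
cat > s6.py <<'E'
from s5 import *
A=[down(.631,-.06,.24,-28,63.4),down(.629,.1,.35,-35,43.6)]
for t in (20,27):
    print("tilt",t); chk(A+[down(.55,-.05,.33,0,0),down(x,y,.15,yaw,-t),down(x,y,.01,yaw,-t),down(x,y,.25,yaw,-t),down(.6,-.17,.27,-4.75,10),placeT(-.12,.012,-.001,t,up=.08),placeT(-.12,.012,-.001,t)])
d(A[0])
E
python3 s6.py
```

```text
tilt 20
marg 3.5 err 0.0000 js 12.8 [-34.3   9.6  16.5 134.1 108.9  41.1 -52.1]
marg 9.8 err 0.0000 js 12.4 [-42.5   5.9  10.4 106.7  47.1  58.1   0.1]
marg 30.1 err 0.0000 js 9.1 [-18.8   9.8  22.9  93.8  -3.9  77.2  94.6]
marg 37.2 err 0.0000 js 3.7 [ -0.4  25.9  27.2 101.2   1.8  70.5 131. ]
marg 35.0 err 0.0000 js 3.1 [  2.2  36.8  24.2 105.8  -1.9  55.5 131.1]
marg 32.5 err 0.0000 js 3.0 [ -1.8  20.2  28.6  95.2   3.9  81.8 131.4]
marg 34.1 err 0.0000 js 3.8 [ -9.6  14.   27.   97.8  -9.6  60.2 105.5]
marg 6.5 err 0.0003 js 8.5 [ -2.4  15.4  17.4 116.  -27.7  19.5 122. ]
marg 3.2 err 0.0001 js 30.5 [-10.8  24.5  28.2 119.4 -68.7  16.3 160.7]
tilt 27
marg 3.5 err 0.0000 js 12.8 [-34.3   9.6  16.5 134.1 108.9  41.1 -52.1]
marg 9.8 err 0.0000 js 12.4 [-42.5   5.9  10.4 106.7  47.1  58.1   0.1]
marg 30.1 err 0.0000 js 9.1 [-18.8   9.8  22.9  93.8  -3.9  77.2  94.6]
marg 35.8 err 0.0000 js 3.7 [ -1.3  29.8  26.8  97.8   4.4  76.1 128.8]
marg 39.0 err 0.0000 js 2.9 [  0.9  40.5  24.  101.8   1.2  62.  127.7]
marg 27.4 err 0.0000 js 2.9 [ -2.5  24.2  28.3  92.2   6.4  86.9 130. ]
marg 29.1 err 0.0000 js 4.2 [ -9.5  14.   26.8  97.8  -9.5  60.2 105.4]
marg 16.6 err 0.0001 js 7.8 [ -6.   17.7  21.5 110.5 -20.5  29.6 114.3]
marg 7.3 err 0.0001 js 3.1 [ -0.5  23.7  15.3 113.8 -27.5  20.3 121.4]
t 36.85 pos [ 0.6189 -0.04    0.1641] w 0.0853 q [-11.7  10.1   8.3 137.1 162.8  19.5 -80. ]
dp [ 0.0121 -0.02    0.0759] rv [ -3.2105 -10.9344 -23.0824]
```

>>> jog_arm([
  {"slide":[0.0015,-0.0025,0.0095],"turn":[-0.4,-1.37,-2.89]},
  {"slide":[0.0015,-0.0025,0.0095],"turn":[-0.4,-1.37,-2.89]},
  {"slide":[0.0015,-0.0025,0.0095],"turn":[-0.4,-1.37,-2.89]},
  {"slide":[0.0015,-0.0025,0.0095],"turn":[-0.4,-1.37,-2.89]},
  {"slide":[0.0015,-0.0025,0.0095],"turn":[-0.4,-1.37,-2.89]},
  {"slide":[0.0015,-0.0025,0.0095],"turn":[-0.4,-1.37,-2.89]},
  {"slide":[0.0015,-0.0025,0.0095],"turn":[-0.4,-1.37,-2.89]},
  {"slide":[0.0015,-0.0025,0.0095],"turn":[-0.4,-1.37,-2.89]},
])

```text
clock: 37.85
position: [0.631, -0.0604, 0.2392]
eef_rot: [[-0.396, 0.472, 0.788], [0.21, 0.882, -0.423], [-0.894, -0.002, -0.448]]
ft_force: [0.6, 0.7, -0.5]
gripper_width: 0.0852
finger_force: 0.0
```

```bash
python3 d.py "down(.629,.1,.35,-35,43.6)"
```

```text
t 37.85 pos [ 0.631  -0.0604  0.2392] w 0.0852 q [-33.7   9.7  15.8 134.1 108.7  41.4 -52. ]
dp [-0.002   0.1604  0.1108] rv [10.4846 16.8193 -6.797 ]
```

>>> jog_arm([
  {"slide":[0,0.02,0.0139],"turn":[1.31,2.1,-0.85]},
  {"slide":[0,0.02,0.0139],"turn":[1.31,2.1,-0.85]},
  {"slide":[0,0.02,0.0139],"turn":[1.31,2.1,-0.85]},
  {"slide":[0,0.02,0.0139],"turn":[1.31,2.1,-0.85]},
  {"slide":[0,0.02,0.0139],"turn":[1.31,2.1,-0.85]},
  {"slide":[0,0.02,0.0139],"turn":[1.31,2.1,-0.85]},
  {"slide":[0,0.02,0.0139],"turn":[1.31,2.1,-0.85]},
  {"slide":[0,0.02,0.0139],"turn":[1.31,2.1,-0.85]},
])

```text
clock: 38.85
position: [0.631, 0.1003, 0.3501]
eef_rot: [[-0.594, 0.574, 0.564], [0.416, 0.819, -0.396], [-0.689, -0.001, -0.725]]
ft_force: [0.4, -0.6, 0.4]
gripper_width: 0.0855
finger_force: 0.0
```

```bash
python3 d.py "down(.55,-.05,.33,0,0)"
```

```text
t 38.85 pos [0.631  0.1003 0.3501] w 0.0855 q [-41.6   6.1   9.6 106.4  47.1  58.2   0.2]
dp [-0.081  -0.1503 -0.0201] rv [13.3319 42.112  33.2729]
```

>>> jog_arm([
  {"slide":[-0.01,-0.0188,-0.0025],"turn":[1.67,5.26,4.16]},
  {"slide":[-0.01,-0.0188,-0.0025],"turn":[1.67,5.26,4.16]},
  {"slide":[-0.01,-0.0188,-0.0025],"turn":[1.67,5.26,4.16]},
  {"slide":[-0.01,-0.0188,-0.0025],"turn":[1.67,5.26,4.16]},
  {"slide":[-0.01,-0.0188,-0.0025],"turn":[1.67,5.26,4.16]},
  {"slide":[-0.01,-0.0188,-0.0025],"turn":[1.67,5.26,4.16]},
  {"slide":[-0.01,-0.0188,-0.0025],"turn":[1.67,5.26,4.16]},
  {"slide":[-0.01,-0.0188,-0.0025],"turn":[1.67,5.26,4.16]},
])

```text
clock: 39.85
position: [0.5506, -0.0513, 0.3301]
eef_rot: [[-1.0, 0.0, -0.003], [0.0, 1.0, 0.005], [0.003, 0.005, -1.0]]
ft_force: [-0.1, -0.3, 0.2]
gripper_width: 0.0853
finger_force: 0.0
```

Run:
```python
import h
t=h.tile(4,"top"); print(t)
from plan import *; from d import d
a=np.radians(t["yaw"]); d(down(t["c"][0]+.012*np.cos(a),t["c"][1]+.012*np.sin(a),.12,t["yaw"],-27))
```

```text
{'n': 722, 'c': (0.4291, -0.2837), 'size': (149, 57), 'yaw': 15.7, 'z': 0.0188}
t 39.9 pos [ 0.5509 -0.0559  0.3294] w 0.0853 q [-17.7  10.2  22.4  93.4  -4.   77.5  95. ]
dp [-0.1102 -0.2245 -0.2094] rv [-3.6769 26.5072 15.6919]
```

>>> jog_arm([
  {"slide":[-0.0138,-0.0281,-0.0262],"turn":[-0.46,3.31,1.96]},
  {"slide":[-0.0138,-0.0281,-0.0262],"turn":[-0.46,3.31,1.96]},
  {"slide":[-0.0138,-0.0281,-0.0262],"turn":[-0.46,3.31,1.96]},
  {"slide":[-0.0138,-0.0281,-0.0262],"turn":[-0.46,3.31,1.96]},
  {"slide":[-0.0138,-0.0281,-0.0262],"turn":[-0.46,3.31,1.96]},
  {"slide":[-0.0138,-0.0281,-0.0262],"turn":[-0.46,3.31,1.96]},
  {"slide":[-0.0138,-0.0281,-0.0262],"turn":[-0.46,3.31,1.96]},
  {"slide":[-0.0138,-0.0281,-0.0262],"turn":[-0.46,3.31,1.96]},
])

```text
clock: 40.9
position: [0.4404, -0.2755, 0.12]
eef_rot: [[-0.859, -0.272, -0.433], [-0.245, 0.962, -0.119], [0.449, 0.004, -0.894]]
ft_force: [0.0, -0.1, -0.2]
gripper_width: 0.0853
finger_force: 0.0
```

```bash
python3 d.py "down(.4291+.0116,-.2837+.0032,.009,15.7,-27)"
```

```text
t 40.9 pos [ 0.4404 -0.2755  0.12  ] w 0.0853 q [ -0.8  31.5  25.6  99.3   3.6  72.9 128.1]
dp [ 0.0003 -0.005  -0.111 ] rv [-0.286   0.262  -0.1033]
```

>>> jog_arm([
  {"slide":[0,-0.005,-0.03],"turn":[0,0,0]},
  {"slide":[0,0,-0.035],"turn":[0,0,0]},
  {"slide":[0,0,-0.03],"turn":[0,0,0]},
  {"slide":[0,0,-0.015],"turn":[0,0,0]},
  {"slide":[0,0,0],"turn":[0,0,0]},
  {"slide":[0,0,0],"turn":[0,0,0]},
])

```text
clock: 41.65
position: [0.4418, -0.2807, 0.0129]
eef_rot: [[-0.862, -0.271, -0.429], [-0.244, 0.963, -0.119], [0.445, 0.002, -0.896]]
ft_force: [0.2, 0.8, -0.1]
gripper_width: 0.0854
finger_force: 0.0
```

>>> jog_arm([
  {"slide":[0,0,0],"turn":[0,0,0]},
  {"slide":[0,0,0],"turn":[0,0,0]},
  {"slide":[0,0,0],"turn":[0,0,0]},
  {"slide":[0,0,0],"turn":[0,0,0]},
  {"slide":[0,0,0],"turn":[0,0,0]},
], grip=-1)

```text
clock: 42.28
position: [0.4422, -0.2804, 0.0139]
eef_rot: [[-0.862, -0.271, -0.428], [-0.244, 0.963, -0.118], [0.444, 0.003, -0.896]]
ft_force: [-0.4, 2.3, 7.6]
gripper_width: 0.0512
finger_force: 81.7
```

>>> jog_arm([
  {"slide":[0,0,0.04],"turn":[0,0,0]},
  {"slide":[0,0,0.05],"turn":[0,0,0]},
  {"slide":[0,0,0.05],"turn":[0,0,0]},
  {"slide":[0,0,0.05],"turn":[0,0,0]},
  {"slide":[0,0,0.04],"turn":[0,0,0]},
  {"slide":[0,0,0],"turn":[0,0,0]},
])

```text
clock: 43.02
position: [0.4426, -0.2814, 0.245]
eef_rot: [[-0.865, -0.271, -0.423], [-0.243, 0.963, -0.12], [0.44, -0.001, -0.898]]
ft_force: [-0.2, 0.1, -3.9]
gripper_width: 0.0511
finger_force: 83.9
```

```bash
python3 d.py "down(.6,-.17,.27,-4.75,10)"
```

```text
t 43.025 pos [ 0.4426 -0.2814  0.245 ] w 0.0511 q [ -2.   24.1  27.8  92.5   6.   85.9 129.9]
dp [0.1574 0.1114 0.025 ] rv [  3.4981 -36.1107 -19.7745]
```

>>> jog_arm([
  {"slide":[0.0197,0.0139,0.0031],"turn":[0.44,-4.51,-2.47]},
  {"slide":[0.0197,0.0139,0.0031],"turn":[0.44,-4.51,-2.47]},
  {"slide":[0.0197,0.0139,0.0031],"turn":[0.44,-4.51,-2.47]},
  {"slide":[0.0197,0.0139,0.0031],"turn":[0.44,-4.51,-2.47]},
  {"slide":[0.0197,0.0139,0.0031],"turn":[0.44,-4.51,-2.47]},
  {"slide":[0.0197,0.0139,0.0031],"turn":[0.44,-4.51,-2.47]},
  {"slide":[0.0197,0.0139,0.0031],"turn":[0.44,-4.51,-2.47]},
  {"slide":[0.0197,0.0139,0.0031],"turn":[0.44,-4.51,-2.47]},
])

```text
clock: 44.02
position: [0.5979, -0.1685, 0.2648]
eef_rot: [[-0.983, 0.082, 0.165], [0.081, 0.997, -0.01], [-0.165, 0.004, -0.986]]
ft_force: [-0.8, -0.5, -2.0]
gripper_width: 0.0508
finger_force: 84.0
```

Run:
```python
from chk import *; from s5 import placeT; from d import d
g=[placeT(-.12,.0136,-.005,26.5,up=.08),placeT(-.12,.0136,-.005,26.5)]
chk(g); d(g[0])
import cv2; im=manip.get_image("side"); cv2.imwrite("pics/s8.png",cv2.resize(im["image"][120:340,220:440,::-1],None,fx=2.5,fy=2.5,interpolation=2))
```

```text
marg 16.2 err 0.0001 js 8.0 [ -5.7  17.   21.2 111.  -20.2  29.2 114.1]
marg 6.9 err 0.0001 js 3.1 [ -0.2  23.   14.9 114.4 -27.4  19.9 121.5]
t 44.025 pos [ 0.5979 -0.1685  0.2648] w 0.0508 q [ -9.   14.2  26.2  98.   -9.6  60.2 105.4]
dp [ 0.0542  0.0053 -0.0943] rv [ -1.5455 -15.9277  -0.1028]
```

View pics/s8.png

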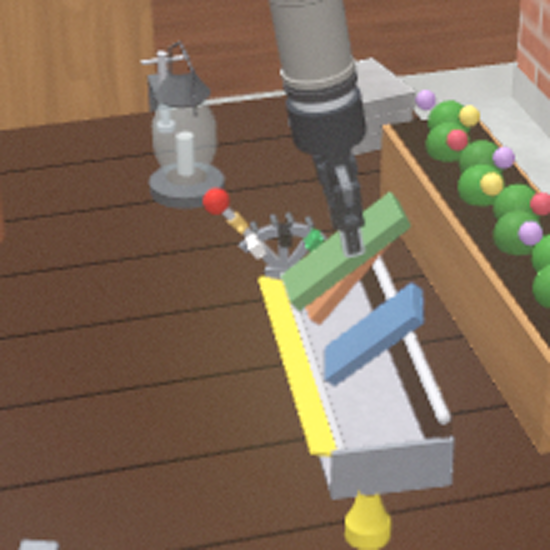

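```bash
cat > lean.py <<'E'
import h, numpy as np
from cell import manip
np.set_printoptions(precision=3,suppress=True)
X=np.r_[h.XR,0];Y=np.r_[h.YR,0];Z=np.array([0,0,1.]);O=np.r_[h.F,.012]
def lean(n,cam="top"):
    im=manip.get_image(cam); p=h.hsvpts(im,*h.HUE[n],(.55,-.28,.01,.8,.2,.2))
    p=p[np.linalg.norm(p-np.median(p,0),axis=1)<.1]
    q=(p-O)@np.c_[X,Y,Z]
    # front face plane fit robustly
    c=q; 
    for _ in range(4):
        m=c.mean(0); u,s,vt=np.linalg.svd(c-m); nrm=vt[2]*np.sign(vt[2][2]); d=(q-m)@nrm; c=q[abs(d)<.004]
    t=vt[0]*np.sign(vt[0][2]); e=(c-m)@t; 
    print(n,cam,len(c),"normal",nrm,"lean",np.degrees(np.arctan2(nrm[2],-nrm[0])),"long",t,"ends",c[e<np.quantile(e,.02)].mean(0),c[e>np.quantile(e,.98)].mean(0),"mid",(np.quantile(c,.02,0)+np.quantile(c,.98,0))/2)
E
python3 - <<'E'
from lean import lean
for n in (1,2):
    for c in("top","side"): lean(n,c)
E
```

```text
1 top 653 normal [-0.997 -0.083  0.002] lean 0.13776768336743397 long [ 0.083 -0.997  0.004] ends [0.162 0.2   0.062] [0.178 0.011 0.059] mid [0.17  0.106 0.058]
1 side 310 normal [-0.997 -0.081  0.001] lean 0.05811041246263505 long [ 0.081 -0.994  0.077] ends [0.167 0.169 0.045] [ 0.182 -0.018  0.065] mid [0.174 0.075 0.057]
2 top 566 normal [-0.752 -0.004  0.66 ] lean 41.2769060849963 long [ 0.632 -0.29   0.719] ends [-0.011 -0.012  0.023] [ 0.08  -0.055  0.127] mid [ 0.034 -0.034  0.075]
2 side 450 normal [-0.745 -0.008  0.667] lean 41.810587487271924 long [ 0.64  -0.287  0.712] ends [-0.007 -0.016  0.022] [ 0.082 -0.062  0.123] mid [ 0.037 -0.043  0.073]
```

Run:
```python
from chk import *; from s5 import placeT; from d import d
g=[placeT(-.155,.0136,-.005,26.5,up=.07),placeT(-.155,.0136,-.005,26.5)]
chk(g); d(g[0])
```

```text
marg 16.1 err 0.0001 js 6.3 [ -1.   18.4  20.2 110.4 -24.1  29.1 120.9]
marg 8.1 err 0.0001 js 2.7 [  4.   23.7  14.5 113.3 -30.6  21.1 127.7]
t 44.275 pos [ 0.5974 -0.1698  0.2656] w 0.051 q [ -9.   14.2  26.3  97.9  -9.5  60.4 105.6]
dp [ 0.0518 -0.0283 -0.1052] rv [ -1.4468 -16.0525  -0.1987]
```

>>> jog_arm([
  {"slide":[0.0065,-0.0035,-0.013],"turn":[-0.18,-2.0,0]},
  {"slide":[0.0065,-0.0035,-0.013],"turn":[-0.18,-2.0,0]},
  {"slide":[0.0065,-0.0035,-0.013],"turn":[-0.18,-2.0,0]},
  {"slide":[0.0065,-0.0035,-0.013],"turn":[-0.18,-2.0,0]},
  {"slide":[0.0065,-0.0035,-0.013],"turn":[-0.18,-2.0,0]},
  {"slide":[0.0065,-0.0035,-0.013],"turn":[-0.18,-2.0,0]},
  {"slide":[0.0065,-0.0035,-0.013],"turn":[-0.18,-2.0,0]},
  {"slide":[0.0065,-0.0035,-0.013],"turn":[-0.18,-2.0,0]},
])

```text
clock: 45.28
position: [0.6499, -0.1982, 0.1615]
eef_rot: [[-0.899, 0.08, 0.43], [0.072, 0.997, -0.035], [-0.431, -0.0, -0.902]]
ft_force: [0.6, -0.1, -3.1]
gripper_width: 0.0509
finger_force: 84.6
```

Run:
```python
from s5 import placeT; from d import d
d(placeT(-.155,.0136,-.005,26.5))
from lean import lean
lean(4,"side"); lean(2,"side"); lean(4,"top"); lean(2,"top")
```

```text
t 45.275 pos [ 0.6499 -0.1982  0.1615] w 0.0509 q [ -0.9  18.4  20.1 110.2 -24.1  29.2 121. ]
dp [-0.0007  0.0001 -0.0711] rv [ 0.0236  0.0543 -0.1885]
4 side 363 normal [-0.793 -0.068  0.606] lean 37.39797909279829 long [ 0.609 -0.025  0.793] ends [-0.006 -0.15   0.085] [ 0.073 -0.175  0.186] mid [ 0.033 -0.161  0.136]
2 side 269 normal [-0.752  0.014  0.659] lean 41.235382179989706 long [ 0.651 -0.145  0.745] ends [-0.01  -0.03   0.017] [ 0.083 -0.042  0.126] mid [ 0.036 -0.028  0.071]
4 top 181 normal [-0.787  0.01   0.617] lean 38.1313738454896 long [ 0.598 -0.234  0.766] ends [-0.011 -0.138  0.09 ] [ 0.065 -0.178  0.186] mid [ 0.028 -0.155  0.139]
2 top 569 normal [-0.752  0.002  0.659] lean 41.23805982015501 long [ 0.631 -0.288  0.721] ends [-0.012 -0.012  0.021] [ 0.08  -0.055  0.125] mid [ 0.034 -0.036  0.074]
```

>>> jog_arm([
  {"slide":[0,0,-0.02],"turn":[0,0,0]},
  {"slide":[0,0,-0.02],"turn":[0,0,0]},
  {"slide":[0,0,-0.014],"turn":[0,0,0]},
  {"slide":[0,0,-0.006],"turn":[0,0,0]},
  {"slide":[0,0,-0.001],"turn":[0,0,0]},
  {"slide":[0,0,0],"turn":[0,0,0]},
])

```text
clock: 46.22
position: [0.6513, -0.1975, 0.1028]
eef_rot: [[-0.898, 0.079, 0.433], [0.072, 0.997, -0.035], [-0.434, -0.0, -0.901]]
ft_force: [0.1, -0.5, -2.8]
gripper_width: 0.0511
finger_force: 84.7
```

>>> jog_arm([
  {"slide":[0,0,-0.0015],"turn":[0,0,0]},
  {"slide":[0,0,-0.0015],"turn":[0,0,0]},
  {"slide":[0,0,-0.0015],"turn":[0,0,0]},
  {"slide":[0,0,0],"turn":[0,0,0]},
])

```text
clock: 46.72
position: [0.6506, -0.1971, 0.0972]
eef_rot: [[-0.899, 0.079, 0.431], [0.072, 0.997, -0.034], [-0.433, 0.0, -0.902]]
ft_force: [-1.0, 0.1, -2.0]
gripper_width: 0.0506
finger_force: 84.8
```

>>> jog_arm([
  {"slide":[0,0,-0.0015],"turn":[0,0,0]},
  {"slide":[0,0,-0.0015],"turn":[0,0,0]},
  {"slide":[0,0,-0.001],"turn":[0,0,0]},
  {"slide":[0,0,0],"turn":[0,0,0]},
])

```text
clock: 47.22
position: [0.6506, -0.1971, 0.0932]
eef_rot: [[-0.899, 0.079, 0.431], [0.072, 0.997, -0.034], [-0.433, 0.0, -0.901]]
ft_force: [-1.0, -0.4, -1.9]
gripper_width: 0.0512
finger_force: 84.8
```

>>> jog_arm([
  {"slide":[0.0005,0,-0.001],"turn":[0,0,0]},
  {"slide":[0.0005,0,-0.001],"turn":[0,0,0]},
  {"slide":[0,0,0],"turn":[0,0,0]},
])

```text
clock: 47.6
position: [0.6517, -0.1971, 0.0913]
eef_rot: [[-0.899, 0.079, 0.432], [0.072, 0.997, -0.034], [-0.433, 0.0, -0.901]]
ft_force: [0.5, -0.4, -2.5]
gripper_width: 0.0512
finger_force: 84.8
```

>>> jog_arm([
  {"slide":[0.0005,0,-0.001],"turn":[0,0,0]},
  {"slide":[0.0005,0,-0.001],"turn":[0,0,0]},
  {"slide":[0,0,0],"turn":[0,0,0]},
])

```text
clock: 47.98
position: [0.6525, -0.1972, 0.0895]
eef_rot: [[-0.899, 0.079, 0.431], [0.072, 0.997, -0.034], [-0.433, 0.001, -0.902]]
ft_force: [-3.5, 1.0, 1.0]
gripper_width: 0.051
finger_force: 85.0
```

>>> jog_arm([
  {"slide":[0.0005,0,-0.001],"turn":[0,0,0]},
  {"slide":[0,0,-0.0005],"turn":[0,0,0]},
  {"slide":[0,0,0],"turn":[0,0,0]},
])

```text
clock: 48.35
position: [0.6526, -0.1973, 0.0893]
eef_rot: [[-0.898, 0.079, 0.432], [0.072, 0.997, -0.033], [-0.433, 0.001, -0.901]]
ft_force: [-11.1, 2.2, 12.3]
gripper_width: 0.0509
finger_force: 88.4
```

>>> jog_arm([
  {"slide":[0,0,0],"turn":[0,0,0]},
  {"slide":[0,0,0],"turn":[0,0,0]},
  {"slide":[0,0,0],"turn":[0,0,0]},
  {"slide":[-0.0065,0.0005,0.0135],"turn":[0,0,0]},
  {"slide":[-0.0086,0.0007,0.018],"turn":[0,0,0]},
  {"slide":[-0.017,0.0013,0.036],"turn":[0,0,0]},
  {"slide":[-0.03,0,0.05],"turn":[0,0,0]},
  {"slide":[-0.03,0,0.05],"turn":[0,0,0]},
], grip=0.7)

```text
clock: 49.35
position: [0.5598, -0.1949, 0.2579]
eef_rot: [[-0.898, 0.08, 0.433], [0.072, 0.997, -0.034], [-0.434, 0.0, -0.901]]
ft_force: [0.3, 0.5, 1.1]
gripper_width: 0.0724
finger_force: 0.0
```

Run:
```python
from lean import lean,manip
for n in (2,4):
    for c in ("top","side"): lean(n,c)
import cv2,numpy as np
s=manip.state(); print(s["clock"],s["position"],np.round(s["qpos"],1))
a=manip.get_image("side")["image"][170:330,300:440,::-1]; b=manip.get_image("top")["image"][180:270,240:420,::-1]
a=cv2.resize(a,None,fx=2.8,fy=2.8,interpolation=2); b=cv2.resize(b,(400,200),interpolation=2)
c=np.zeros((448,792,3),np.uint8); c[:,:392]=a; c[:200,392:]=b; cv2.imwrite("pics/c9.png",c)
```

```text
2 top 569 normal [-0.751  0.007  0.66 ] lean 41.31331383420161 long [ 0.628 -0.299  0.718] ends [-0.012 -0.015  0.02 ] [ 0.08  -0.054  0.126] mid [ 0.034 -0.035  0.074]
2 side 460 normal [-0.742  0.011  0.67 ] lean 42.10550089106173 long [ 0.639 -0.293  0.711] ends [-0.008 -0.019  0.022] [ 0.084 -0.054  0.124] mid [ 0.037 -0.042  0.073]
4 top 505 normal [-0.812 -0.     0.584] lean 35.73890838921525 long [0.584 0.015 0.812] ends [-0.001 -0.163  0.019] [ 0.08  -0.152  0.134] mid [ 0.04  -0.155  0.077]
4 side 538 normal [-0.807 -0.032  0.59 ] lean 36.15548128421482 long [ 0.59  -0.     0.807] ends [-0.002 -0.155  0.014] [ 0.084 -0.16   0.129] mid [ 0.041 -0.16   0.072]
49.55 [ 0.561 -0.195  0.258] [ -6.7   2.6  26.1 114.7 -12.2  38.3 112.5]
```

View pics/c9.png

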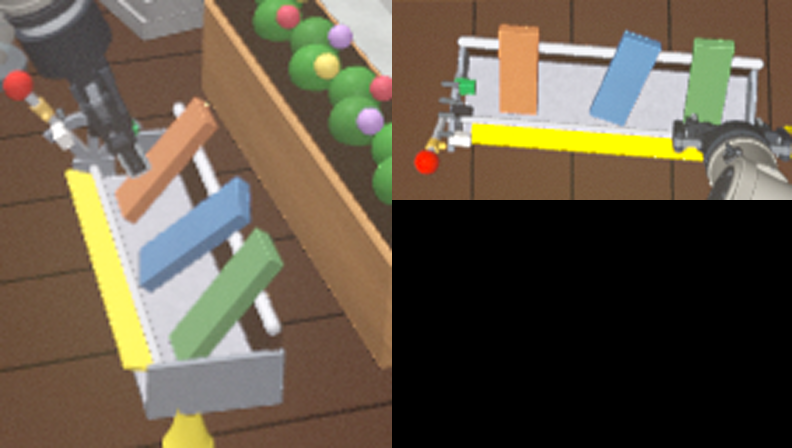

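```bash
cat > s9.py <<'E'
from chk import *; from s5 import placeT; from d import d
R=placeT(0,0,0,26.5)[1]; T=np.array([.666,-.0847,.0863])
g=[(T-R[:,2]*.16,R),(T-R[:,2]*.08,R),(T,R)]
if __name__=="__main__":
    chk(g); d(g[0]); print([b[0]-a[0] for a,b in zip(g,g[1:])])
E
python3 s9.py
```

```text
marg 20.9 err 0.0001 js 4.4 [-16.2   4.9  20.6 116.   -2.4  33.9  90.8]
marg 12.2 err 0.0001 js 3.1 [-13.   13.9  18.7 116.3  -9.9  25.2  97.4]
marg 4.7 err 0.0001 js 3.0 [ -7.9  23.   13.7 114.9 -15.9  17.7 102.9]
t 49.65 pos [ 0.5606 -0.1941  0.2551] w 0.073 q [ -6.6   2.9  26.  114.8 -12.2  38.3 112.5]
dp [ 0.0367  0.1151 -0.0244] rv [-0.0415  0.1249 -0.2329]
[array([ 0.0343, -0.0029, -0.0722]), array([ 0.0343, -0.0029, -0.0722])]
```

>>> jog_arm([
  {"slide":[0.009,0.029,-0.006],"turn":[0,0,0]},
  {"slide":[0.009,0.029,-0.006],"turn":[0,0,0]},
  {"slide":[0.009,0.029,-0.006],"turn":[0,0,0]},
  {"slide":[0.0095,0.028,-0.006],"turn":[0,0,0]},
  {"slide":[0.0172,-0.0015,-0.0361],"turn":[0,0,0]},
  {"slide":[0.0171,-0.0014,-0.0361],"turn":[0,0,0]},
  {"slide":[0,0,0],"turn":[0,0,0]},
], grip=1, squeeze=30)

```text
clock: 50.52
position: [0.6295, -0.082, 0.1538]
eef_rot: [[-0.903, 0.079, 0.423], [0.071, 0.997, -0.034], [-0.424, -0.001, -0.906]]
ft_force: [0.0, 0.2, -0.1]
gripper_width: 0.0854
finger_force: 0.0
```

Run:
```python
from s9 import *
d(g[2])
```

```text
t 50.525 pos [ 0.6295 -0.082   0.1538] w 0.0854 q [-13.   14.3  18.7 116.5 -10.2  25.1  98. ]
dp [ 0.0365 -0.0027 -0.0675] rv [ 0.028  -0.4073 -0.2297]
```

>>> jog_arm([
  {"slide":[0.012,-0.001,-0.0225],"turn":[0,0,0]},
  {"slide":[0.012,-0.001,-0.0225],"turn":[0,0,0]},
  {"slide":[0.008,-0.0005,-0.015],"turn":[0,0,0]},
  {"slide":[0.0045,0,-0.0075],"turn":[0,0,0]},
  {"slide":[0,0,0],"turn":[0,0,0]},
  {"slide":[0,0,0],"turn":[0,0,0]},
])

```text
clock: 51.28
position: [0.6687, -0.0852, 0.0926]
eef_rot: [[-0.898, 0.08, 0.433], [0.072, 0.997, -0.034], [-0.434, 0.0, -0.901]]
ft_force: [0.4, 0.9, 0.2]
gripper_width: 0.0851
finger_force: 0.0
```

>>> jog_arm([
  {"slide":[0,0,0],"turn":[0,0,0]},
  {"slide":[0,0,0],"turn":[0,0,0]},
  {"slide":[0,0,0],"turn":[0,0,0]},
  {"slide":[0,0,0],"turn":[0,0,0]},
  {"slide":[0,0,0],"turn":[0,0,0]},
], grip=-1)

```text
clock: 51.9
position: [0.6683, -0.0855, 0.0934]
eef_rot: [[-0.898, 0.081, 0.433], [0.074, 0.997, -0.034], [-0.434, 0.002, -0.901]]
ft_force: [-7.2, 1.0, 10.0]
gripper_width: 0.0594
finger_force: 27.1
```

>>> jog_arm([
  {"slide":[0,0,0],"turn":[0,0,0]},
  {"slide":[0,0,0],"turn":[0,0,0]},
  {"slide":[0,0,0],"turn":[0,0,0]},
  {"slide":[0,0,0],"turn":[0,0,0]},
], squeeze=100)

```text
clock: 52.4
position: [0.6678, -0.0859, 0.0955]
eef_rot: [[-0.898, 0.082, 0.433], [0.075, 0.997, -0.033], [-0.434, 0.003, -0.901]]
ft_force: [-20.2, 1.2, 27.1]
gripper_width: 0.0539
finger_force: 94.1
```

Run:
```python
from lean import lean
lean(2,"side"); lean(2,"top")
```

```text
2 side 346 normal [-0.747  0.026  0.664] lean 41.631915128194635 long [ 0.64  -0.241  0.73 ] ends [-0.007 -0.012  0.019] [ 0.083 -0.062  0.124] mid [ 0.037 -0.043  0.072]
2 top 179 normal [-0.746  0.02   0.665] lean 41.71623964956129 long [ 0.494 -0.654  0.573] ends [ 0.01  -0.     0.046] [ 0.075 -0.078  0.122] mid [ 0.048 -0.039  0.089]
```

>>> jog_arm([
  {"slide":[0,0,0.004],"turn":[0,0,0]},
  {"slide":[-0.003,0,0.008],"turn":[0,0,0]},
  {"slide":[-0.003,0,0.008],"turn":[0,0,0]},
  {"slide":[0,0,0],"turn":[0,0,0]},
])

```text
clock: 53.0
position: [0.6629, -0.0855, 0.1125]
eef_rot: [[-0.898, 0.08, 0.433], [0.072, 0.997, -0.035], [-0.435, -0.0, -0.901]]
ft_force: [0.1, 0.8, -0.7]
gripper_width: 0.0438
finger_force: 0.0
```

Run:
```python
from lean import lean,manip
lean(2,"side")
import cv2,numpy as np
a=manip.get_image("side")["image"][170:330,300:440,::-1]; b=manip.get_image("top")["image"][180:270,240:420,::-1]
a=cv2.resize(a,None,fx=2.8,fy=2.8,interpolation=2); b=cv2.resize(b,(400,200),interpolation=2)
c=np.zeros((448,792,3),np.uint8); c[:,:392]=a; c[:200,392:]=b; cv2.imwrite("pics/c10.png",c)
```

```text
2 side 234 normal [-0.766  0.165  0.621] lean 39.05344986021736 long [0.637 0.062 0.768] ends [-0.016 -0.04   0.022] [ 0.076 -0.023  0.13 ] mid [ 0.03  -0.029  0.076]
```

View pics/c10.png

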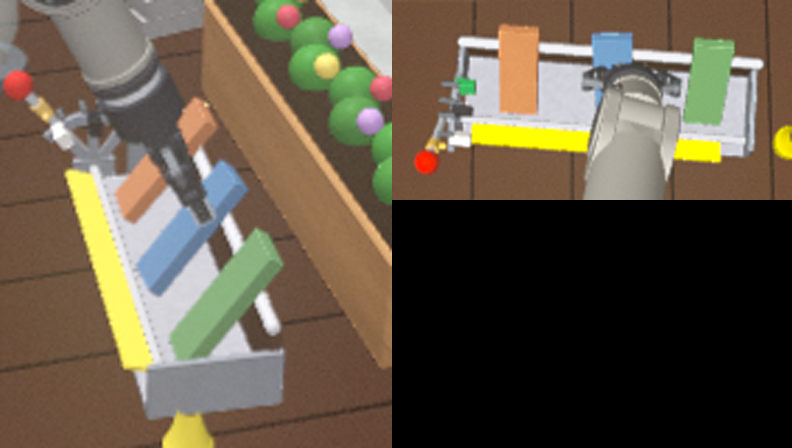

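>>> jog_arm([
  {"slide":[-0.0087,0.0007,0.018],"turn":[0,0,0]},
  {"slide":[-0.017,0.0013,0.036],"turn":[0,0,0]},
  {"slide":[-0.02,0.02,0.04],"turn":[0,0,0]},
  {"slide":[-0.02,0.03,0.04],"turn":[0,0,0]},
  {"slide":[-0.02,0.03,0.02],"turn":[0,0,0]},
  {"slide":[0,0,0],"turn":[0,0,0]},
])

```text
clock: 53.9
position: [0.5773, 0.0004, 0.2681]
eef_rot: [[-0.897, 0.074, 0.436], [0.067, 0.997, -0.03], [-0.437, 0.003, -0.9]]
ft_force: [0.5, 0.6, -0.5]
gripper_width: -0.0004
finger_force: 0.0
```

Run:
```python
from lean import lean,manip
import h,numpy as np
for n in(2,4): [lean(n,c) for c in("side","top")]
s=manip.state(); print(s["clock"],s["position"],np.round(s["qpos"],1)); print(h.knob())
```

```text
2 side 432 normal [-0.761 -0.02   0.649] lean 40.443732510170555 long [0.644 0.102 0.758] ends [-0.009 -0.034  0.016] [ 0.084 -0.017  0.124] mid [ 0.037 -0.023  0.071]
2 top 529 normal [-0.764 -0.002  0.645] lean 40.18199335602019 long [0.64  0.124 0.758] ends [-0.011 -0.044  0.02 ] [ 0.079 -0.01   0.128] mid [ 0.034 -0.019  0.075]
4 side 519 normal [-0.805 -0.033  0.592] lean 36.30995392829525 long [ 0.592 -0.004  0.806] ends [-0.001 -0.156  0.014] [ 0.085 -0.161  0.129] mid [ 0.042 -0.159  0.073]
4 top 560 normal [-0.809  0.007  0.588] lean 36.01567460967398 long [0.588 0.006 0.809] ends [-0.006 -0.155  0.016] [ 0.08  -0.156  0.133] mid [ 0.037 -0.155  0.075]
54.1 [ 0.577 -0.004  0.265] [-28.8  -0.4  22.1 116.5   8.   39.   73.6]
(array([0.526, 0.195, 0.14 ]), array([-0.112,  0.227]), 89, 'theta~', np.float64(-0.6750326586105407), 'tips', array([0.512, 0.181, 0.129]), array([0.541, 0.213, 0.153]))
```

Run:
```python
from chk import *; from d import d
w=lambda xr,z:down(*(F[:2]+XR[:2]*xr+YR[:2]*.228),z,-4.75)
chk([w(-.151,.25),w(-.151,.12),w(-.02,.145),w(.022,.122)]); d(w(-.151,.25))
```

```text
marg 25.6 err 0.0000 js 4.1 [-38.3   9.4  13.  103.7  -2.3  67.1  60.6]
marg 28.8 err 0.0000 js 3.2 [-37.2  17.3  12.3 112.   -4.7  51.1  62.7]
marg 32.1 err 0.0000 js 3.8 [-30.5  27.1  13.3  94.2  -7.   59.5  70.2]
marg 46.3 err 0.0000 js 1.7 [-28.2  32.1  13.   89.4  -8.   59.4  72.2]
t 54.15 pos [ 0.5766 -0.0045  0.2646] w -0.0 q [-28.7  -0.4  22.1 116.5   8.   39.   73.6]
dp [-0.0895  0.2043 -0.0146] rv [ 2.1401 25.4765 -0.0754]
```

>>> jog_arm([
  {"slide":[-0.0128,0.0292,-0.002],"turn":[0.3,3.64,0]},
  {"slide":[-0.0128,0.0292,-0.002],"turn":[0.3,3.64,0]},
  {"slide":[-0.0128,0.0292,-0.002],"turn":[0.3,3.64,0]},
  {"slide":[-0.0128,0.0292,-0.002],"turn":[0.3,3.64,0]},
  {"slide":[-0.0128,0.0292,-0.002],"turn":[0.3,3.64,0]},
  {"slide":[-0.0128,0.0292,-0.002],"turn":[0.3,3.64,0]},
  {"slide":[-0.0128,0.0292,-0.002],"turn":[0.3,3.64,0]},
  {"slide":[0,0,0],"turn":[0,0,0]},
], grip=-1)

```text
clock: 55.15
position: [0.4873, 0.2027, 0.2502]
eef_rot: [[-0.997, 0.078, -0.0], [0.078, 0.997, 0.001], [0.0, 0.0, -1.0]]
ft_force: [-0.2, -1.2, 0.3]
gripper_width: 0.0001
finger_force: 0.0
```

Run:
```python
from chk import *; from d import d
w=lambda xr,z:down(*(F[:2]+XR[:2]*xr+YR[:2]*.228),z,-4.75)
d(w(-.151,.12)); import h; print(h.knob("wrist"))
```

```text
t 55.15 pos [0.4873 0.2027 0.2502] w 0.0001 q [-38.4   9.6  12.7 103.5  -2.3  67.2  60.6]
dp [-0.0002 -0.003  -0.1302] rv [-0.0288 -0.0037 -0.2949]
(array([0.5185, 0.1977, 0.1343]), array([-0.1196,  0.2286]), 539, 'theta~', np.float64(-0.7460106114907833), 'tips', array([0.5124, 0.1809, 0.121 ]), array([0.5335, 0.2144, 0.1425]))
```

>>> jog_arm([
  {"slide":[0,-0.003,-0.04],"turn":[0,0,0]},
  {"slide":[0,0,-0.05],"turn":[0,0,0]},
  {"slide":[0,0,-0.038],"turn":[0,0,0]},
  {"slide":[0,0,0],"turn":[0,0,0]},
])

```text
clock: 55.7
position: [0.4852, 0.1952, 0.1211]
eef_rot: [[-0.997, 0.082, -0.004], [0.082, 0.997, -0.003], [0.003, -0.003, -1.0]]
ft_force: [-0.2, -0.6, 0.3]
gripper_width: -0.0001
finger_force: 0.0
```

>>> jog_arm([
  {"slide":[0.0108,-0.0009,0],"turn":[0,0,0]},
  {"slide":[0.0108,-0.0009,0.005],"turn":[0,0,0]},
  {"slide":[0.0108,-0.0009,0.004],"turn":[0,0,0]},
  {"slide":[0.0108,-0.0009,0.004],"turn":[0,0,0]},
  {"slide":[0.0108,-0.0009,0.003],"turn":[0,0,0]},
  {"slide":[0.0108,-0.0009,0.003],"turn":[0,0,0]},
  {"slide":[0.0108,-0.0009,0.002],"turn":[0,0,0]},
  {"slide":[0.0108,-0.0009,0.001],"turn":[0,0,0]},
])

```text
clock: 56.7
position: [0.5741, 0.1914, 0.1461]
eef_rot: [[-0.997, 0.079, 0.001], [0.079, 0.997, 0.002], [-0.001, 0.002, -1.0]]
ft_force: [-1.9, 0.2, 1.5]
gripper_width: -0.0003
finger_force: 0.8
```

>>> jog_arm([
  {"slide":[0.0108,-0.0009,0],"turn":[0,0,0]},
  {"slide":[0.0108,-0.0009,-0.001],"turn":[0,0,0]},
  {"slide":[0.0108,-0.0009,-0.002],"turn":[0,0,0]},
  {"slide":[0.0108,-0.0009,-0.002],"turn":[0,0,0]},
  {"slide":[0.0108,-0.0009,-0.003],"turn":[0,0,0]},
  {"slide":[0.0108,-0.0009,-0.004],"turn":[0,0,0]},
  {"slide":[0.009,-0.0008,-0.004],"turn":[0,0,0]},
  {"slide":[0,0,0],"turn":[0,0,0]},
])

```text
clock: 57.7
position: [0.6483, 0.1843, 0.1291]
eef_rot: [[-0.997, 0.08, 0.003], [0.08, 0.997, 0.001], [-0.003, 0.001, -1.0]]
ft_force: [-0.0, 0.9, -0.6]
gripper_width: 0.0001
finger_force: 0.0
```

Run:
```python
import h; print(h.knob("wrist")); print(h.knob())
import numpy as np; p=h.manip.state()["position"]; print(p,(np.array(p[:2])-h.F)@h.XR)
```

```text
(array([0.67044501, 0.18289005, 0.15693376]), array([0.03306402, 0.22640477]), 285, 'theta~', np.float64(0.4693717886259531), 'tips', array([0.6368192 , 0.17961598, 0.15169413]), array([0.67778325, 0.18693061, 0.20343644]))
None
[0.64773451 0.18460277 0.12957032] 0.010290860568240238
```

>>> jog_arm([
  {"slide":[0.004,-0.0003,-0.002],"turn":[0,0,0]},
  {"slide":[0.004,-0.0003,-0.002],"turn":[0,0,0]},
  {"slide":[0.004,-0.0003,-0.002],"turn":[0,0,0]},
  {"slide":[0,0,0],"turn":[0,0,0]},
  {"slide":[0,0,0],"turn":[0,0,0]},
])

```text
clock: 58.42
position: [0.6594, 0.1839, 0.1237]
eef_rot: [[-0.997, 0.08, 0.002], [0.08, 0.997, 0.001], [-0.002, 0.001, -1.0]]
ft_force: [0.3, 0.6, -0.4]
gripper_width: 0.0004
finger_force: 0.0
```

Run:
```python
import h; print(h.knob("side")); im=h.manip.get_image("top")
import numpy as np; p=h.manip.state(); print(p["position"],p["ft_force"],(np.array(p["position"][:2])-h.F)@h.XR)
y=h.hsvpts(im,(22,130,120),(34,255,255),(.55,-.25,.03,.63,.22,.075)); o,d=h.fitline(y); r=(y[:,:2]-h.F)@h.XR; print("flap x",np.median(r),y[:,2].max(),np.median(y[:,2]))
```

```text
(array([0.68692578, 0.17390705, 0.14180455]), array([0.05023271, 0.21882111]), 7, 'theta~', np.float64(0.6181169122555683), 'tips', array([0.67653246, 0.15954279, 0.13686   ]), array([0.69979735, 0.19171071, 0.15086833]))
[0.65936966 0.18401472 0.12380153] [-0.51915289 -0.06518903  0.72427516] 0.021934091742920554
flap x -0.02933737142320259 0.06707022766093163 0.058951020785617314
```

>>> jog_arm([
  {"slide":[-0.015,0.001,0],"turn":[0,0,0]},
  {"slide":[-0.02,0.002,0.01],"turn":[0,0,0]},
  {"slide":[-0.02,0,0.05],"turn":[0,0,0]},
  {"slide":[-0.04,0,0.05],"turn":[0,0,0]},
  {"slide":[-0.05,0,0.04],"turn":[0,0,0]},
  {"slide":[-0.04,0,0],"turn":[0,0,0]},
  {"slide":[0,0,0],"turn":[0,0,0]},
])

```text
clock: 59.4
position: [0.4742, 0.1875, 0.2725]
eef_rot: [[-0.997, 0.077, 0.002], [0.077, 0.997, 0.003], [-0.002, 0.003, -1.0]]
ft_force: [0.8, -1.0, 0.3]
gripper_width: -0.0002
finger_force: 0.0
```

Run:
```python
import h,numpy as np,cv2; print(h.knob("side")); print(h.knob()); print(h.knob("wrist"))
from lean import lean,manip
for n in(2,4): lean(n,"top")
a=manip.get_image("side")["image"][170:330,300:440,::-1]; b=manip.get_image("top")["image"][180:270,240:420,::-1]
a=cv2.resize(a,None,fx=2.8,fy=2.8,interpolation=2); b=cv2.resize(b,(400,200),interpolation=2)
c=np.zeros((448,792,3),np.uint8); c[:,:392]=a; c[:200,392:]=b; cv2.imwrite("pics/c11.png",c)
```

```text
(array([0.68587689, 0.17660096, 0.14121967]), array([0.04896389, 0.22141853]), 6, 'theta~', np.float64(0.6066310604623373), 'tips', array([0.67289342, 0.16832888, 0.13903784]), array([0.6963839 , 0.18056421, 0.14622827]))
(array([0.68288867, 0.18244368, 0.14594548]), array([0.04550119, 0.22699279]), 89, 'theta~', np.float64(0.5757371490740727), 'tips', array([0.67009557, 0.1676402 , 0.13337432]), array([0.69959362, 0.19898664, 0.15444246]))
None
2 top 557 normal [-0.762 -0.004  0.647] lean 40.338622586223266 long [0.644 0.101 0.759] ends [-0.014 -0.031  0.018] [ 0.081 -0.02   0.128] mid [ 0.033 -0.02   0.073]
4 top 550 normal [-0.808 -0.012  0.589] lean 36.12390408143211 long [0.589 0.009 0.808] ends [-0.005 -0.163  0.015] [ 0.08  -0.159  0.133] mid [ 0.037 -0.155  0.075]
```

View pics/c11.png

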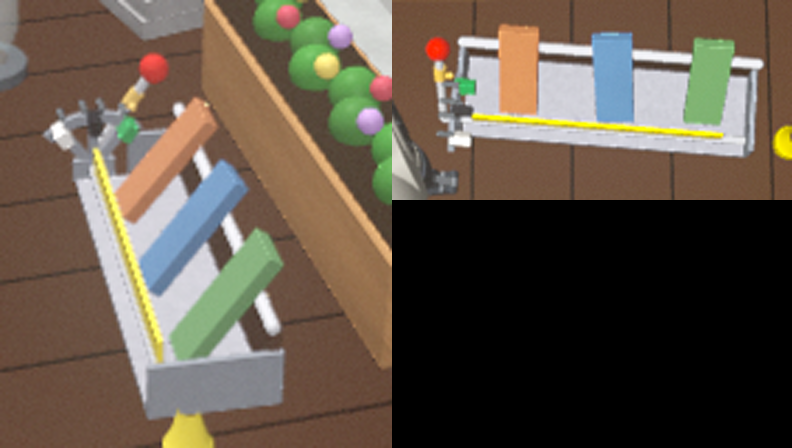

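```bash
python3 -c "
from cell import manip; print(manip.hand_in())"
```

```text
the job is handed in; nothing more can be done
None
```

I handed the job in at about 60 s: the lever reads in the green notch (about 0.6 rad), all three tiles present (orange, blue, green) lean on the rail behind the upright flap, and the gripper is clear. I straightened the blue tile after it was found twisted partway through, and no verdict came back.

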